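# Sieve the clip beads off the bottle stoppers and load the warmer

### The job

Lift the sieve off the grey tray by its grip, keep it roughly level just above the tray and shake it side to side until every wooden bead has dropped through into the tray, then lay it back across the tray's rim. Next put every stopper, knob up, fully home in the well of its own size in the mint-green warmer, and only when all are in press the start button all the way down and let it go. Leave the dish and the spoon where they are.

Things in the scene. Friction and masses are not known exactly. Their poses are not given: they have to be found in the camera images.
- tray: Fixed grey square catch tray, open on top, 270 x 270 mm outside, 55 mm high, walls and floor 5 mm. Origin: centre of its underside, on the shelf; z up. At the start the sieve lies across it.
- sieve_grip (a point): Centre of the loose steel sieve's black grip: the top 32 mm of an upright flat post, 40 mm wide (sieve x), 20 mm thick (sieve y: the way to pinch it), in the sieve's middle; this point is 79 mm above the sieve's underside. The sieve weighs 0.36 to 0.54 kg (up to 0.9 kg loaded) and is balanced under the grip.
- sieve_floor (a point): Centre of the sieve floor's upper face, 4 mm above its underside and, on the tray, above the rim; z up. Square basket, inside 200 x 200 mm, wall 18 mm; floor 4 mm thick with eight square 32 mm holes (3 x 3 grid, 72 mm pitch, the middle closed). Two rails along x, 340 mm long, 10 x 10 mm, at y = +-109 mm, level with its underside, lie across the tray's rim.
- bead0_center (a point): Centre of a round wooden bead, 26 mm in diameter, 12 g, at the start lying on the sieve's solid bars (may be absent); it rolls when the sieve is shaken at peaks above about 1.5 m/s2 (2 to 4 works well; above about 5 the stoppers slide too) and falls through any hole not covered by a stopper.
- bead1_center (a point): Centre of a round wooden bead, 26 mm in diameter, 12 g, at the start lying on the sieve's solid bars (may be absent); it rolls when the sieve is shaken at peaks above about 1.5 m/s2 (2 to 4 works well; above about 5 the stoppers slide too) and falls through any hole not covered by a stopper.
- bead2_center (a point): Centre of a round wooden bead, 26 mm in diameter, 12 g, at the start lying on the sieve's solid bars (may be absent); it rolls when the sieve is shaken at peaks above about 1.5 m/s2 (2 to 4 works well; above about 5 the stoppers slide too) and falls through any hole not covered by a stopper.
- bead3_center (a point): Centre of a round wooden bead, 26 mm in diameter, 12 g, at the start lying on the sieve's solid bars (may be absent); it rolls when the sieve is shaken at peaks above about 1.5 m/s2 (2 to 4 works well; above about 5 the stoppers slide too) and falls through any hole not covered by a stopper.
- bead4_center (a point): Centre of a round wooden bead, 26 mm in diameter, 12 g, at the start lying on the sieve's solid bars (may be absent); it rolls when the sieve is shaken at peaks above about 1.5 m/s2 (2 to 4 works well; above about 5 the stoppers slide too) and falls through any hole not covered by a stopper.
- bead5_center (a point): Centre of a round wooden bead, 26 mm in diameter, 12 g, at the start lying on the sieve's solid bars (may be absent); it rolls when the sieve is shaken at peaks above about 1.5 m/s2 (2 to 4 works well; above about 5 the stoppers slide too) and falls through any hole not covered by a stopper.
- bead6_center (a point): Centre of a round wooden bead, 26 mm in diameter, 12 g, at the start lying on the sieve's solid bars (may be absent); it rolls when the sieve is shaken at peaks above about 1.5 m/s2 (2 to 4 works well; above about 5 the stoppers slide too) and falls through any hole not covered by a stopper.
- bead7_center (a point): Centre of a round wooden bead, 26 mm in diameter, 12 g, at the start lying on the sieve's solid bars (may be absent); it rolls when the sieve is shaken at peaks above about 1.5 m/s2 (2 to 4 works well; above about 5 the stoppers slide too) and falls through any hole not covered by a stopper.
- stopper44_mid (a point): Middle of a white plastic stopper with a 44 mm round base (may be absent): base 18 mm thick, on it a round knob 24 mm in diameter and 36 mm tall, 54 mm in all, hollow knob, 60 g; this point is on its axis 27 mm above its underside, z towards the knob. It belongs in the well of 48 mm.
- stopper52_mid (a point): Middle of a white plastic stopper with a 52 mm round base (may be absent): base 18 mm thick, on it a round knob 24 mm in diameter and 36 mm tall, 54 mm in all, hollow knob, 60 g; this point is on its axis 27 mm above its underside, z towards the knob. It belongs in the well of 56 mm.
- stopper60_mid (a point): Middle of a white plastic stopper with a 60 mm round base (may be absent): base 18 mm thick, on it a round knob 24 mm in diameter and 36 mm tall, 54 mm in all, hollow knob, 60 g; this point is on its axis 27 mm above its underside, z towards the knob. It belongs in the well of 64 mm.
- stopper68_mid (a point): Middle of a white plastic stopper with a 68 mm round base (may be absent): base 18 mm thick, on it a round knob 24 mm in diameter and 36 mm tall, 54 mm in all, hollow knob, 60 g; this point is on its axis 27 mm above its underside, z towards the knob. It belongs in the well of 72 mm.
- well44 (a point): Mouth centre of the round well of 48 mm, 14 mm deep, in the warmer's flat top (55 mm above the shelf), for the 44 mm stopper; z up. The four wells stand in a row by size along the warmer's y, seen from above 64, 72 and 80 mm apart; the stopper's base sticks out 4 mm when it is home.
- well52 (a point): Mouth centre of the round well of 56 mm, 14 mm deep, in the warmer's flat top (55 mm above the shelf), for the 52 mm stopper; z up. The four wells stand in a row by size along the warmer's y, seen from above 64, 72 and 80 mm apart; the stopper's base sticks out 4 mm when it is home.
- well60 (a point): Mouth centre of the round well of 64 mm, 14 mm deep, in the warmer's flat top (55 mm above the shelf), for the 60 mm stopper; z up. The four wells stand in a row by size along the warmer's y, seen from above 64, 72 and 80 mm apart; the stopper's base sticks out 4 mm when it is home.
- well68 (a point): Mouth centre of the round well of 72 mm, 14 mm deep, in the warmer's flat top (55 mm above the shelf), for the 68 mm stopper; z up. The four wells stand in a row by size along the warmer's y, seen from above 64, 72 and 80 mm apart; the stopper's base sticks out 4 mm when it is home.
- start_top (a point): Top centre of the warmer's round white start button, 28 mm in diameter, on the lower (40 mm) ledge along the warmer's near side; it is pressed straight down.
- start (a joint): Travel of the start button: 0 up, 0.006 m fully down (about 4 N); it springs back.
- dish_mark (a point): Small white ceramic dish, 84 mm wide, 22 mm high, a bystander; the point is on its axis 10 mm up.
- spoon_mark (a point): Bamboo spoon, 170 mm, lying behind the warmer, a bystander; point near its middle.
Things that resemble listed ones, but are neither listed nor needed, are in the scene too. Leave any orange look-alike of the part that bears stopper60_mid alone.

How it is judged:
By the outcome, as a careful person would: the job done as asked, in the order asked, and still so for the second after the job is handed in, with the robot touching nothing.
Of bead0, bead1, bead2, bead3, bead4, bead5, bead6, bead7 only 4 to 8 are there at a start; the rules pass over those that are not, and their reading is None.
Of stopper44, stopper52, stopper60, stopper68 only 3 to 4 are there at a start; the rules pass over those that are not, and their reading is None.
At some moment in a run one of stopper44, stopper52, stopper60, stopper68 may be knocked a few centimetres aside while the robot is not near it.
It also fails if it takes over 210 s, if anything falls off the work surface, if the arm or the gripper's body presses on something with over 40 N, if the wrist force passes 120 N, or if a joint passes its speed limit or range.

### The arm

A 7-joint arm with a two-finger parallel gripper is mounted at the origin on the work surface. World frame = base frame: x ahead of the robot, y to its left, z up, the work surface at z = 0. Lengths are in m, angles in rad, forces in N, time in s.
With the tool pointing down it reaches from about 0.425 to 0.95 m from the base axis. Payload 4.7 kg.
Tool frame: the origin (TCP) lies at the very end of the fingers, on their centre line; the grasp point (between the pads) lies 19 mm behind it; z points along the fingers, y is the line along which they close (so a half turn about z gives the same grasp; the last joint's range is limited). The gripper opens to 87 mm and grips with 3 to 60 N. Pads are 19 mm wide; open, the fingers measure 117 mm over their backs; the gripper's body (75 mm by 190 mm) begins 51 mm behind the grasp point.
Start: joints at [1.233, 0.469, -0.049, 1.532, 0.024, 1.141, -0.082], TCP at [0.205, -0.643, 0.223] pointing down, gripper open.
Joint ranges: [-2.59, 2.59], [-0.33, 1.99], [-1.39, 1.29], [0.1, 2.45], [-1.04, 4.18], [0.21, 1.99], [-2.66, 2.66]. Speed limits (rad/s): [2.57, 2.57, 3.14, 3.14, 3.14, 3.14, 3.14].

### API

Orientations are given as a 3x3 rotation matrix whose columns are the frame's x, y, z axes.
In Python, from cell import monitor, read_camera, order, models gives the robot as it stands.
- The arm moves only by the tool step_arm, never from a script. Its argument "targets" is a list of rows, each a list of 6 numbers: the shift along the tool's x, y, z as a fraction of full scale, then the turn, a rotation vector about the tool's x, y, z as a fraction of full scale. A call has 1 to 8 rows; each row is the pose to reach, as a shift and turn from the pose commanded when the call began, along the tool's axes at that moment, turning the shorter way round; what a row does not reach only later rows make up. Full scale, the value 1, is 0.12 m for a shift and pi rad for a turn. A row lasts 1/12 s, in which the tool goes at most 41.7 mm and 7.16 degrees, less where a joint would pass 70% of its speed; a pose out of reach is approached as far as the arm can. A call with a number of a shift or a turn outside -1 to 1 is refused whole. A call with a gripper value outside its range is refused whole. "claw" is the opening, from 0 (shut) to 1 (fully open), set as the call begins (left out, the last holds). The fingers move at their own pace and stop on an object; "newtons" is the grip in N (left out, the last holds). Time passes only in rows, so rows that repeat a pose let the fingers close. It gives the time, the measured TCP pose, the force, the opening and the grip force at its end, in the units of the state.
- monitor.get_obs(): the state, without advancing time (a new reading comes with each control period).
- read_camera(name): name is "scene" or "top"; returns a dict with "img" (420x560x3 uint8, red, green, blue), "range_z" (420x560 float32, m along the optical axis (not along the pixel's ray), 0 where there is no reading), "mtx" (3x3 intrinsics, pixels), "rvec" (rotation vector, rad) and "tvec" (3), from world to camera coordinates, as OpenCV has them. Camera axes: x right, y down, z forward; pixel columns grow to the right and rows downward; lengths in m; the calibration is good to about 2 mm. A picture is of the moment at which its call begins.
- order.hand_in(): hands the job in; it is judged then, once.
Trained networks look in a picture, given as the dict that the camera call returned (one of the last four; its "shot" number tells which), for a name from the list of things; names that differ only in an ending like _2 or _b are one class to them, and where a whole thing is asked for, a point or a joint stands for the part that bears it (a point fixed in the world has none). Each returns a list of dicts, best first, with "p" (0 to 1); they miss things now and then, are a little off and sometimes report something else, mostly with a low value. They report only what shows in the picture. A call takes as long as a camera call. They do not tell look-alikes from the thing itself.
- models.boxes_of(picture, thing): "point" ([column, row] in pixels, amid what is visible of it).
- models.regions_of(picture, thing): "mask" (420x560 bool, what is visible of it) and "point" ([column, row] in pixels, amid what is visible of it).
- models.landmark_of(picture, thing): "point" ([column, row] in pixels: a listed point, or the origin of a listed thing).
The state is a dict: "clock": time; "joints": joint angles; "qd": joint speeds; "effort": joint torques, N m; "position": TCP position; "tcp_rot": TCP orientation; "wrist_force": force on the tool from outside, world axes, zero at the start; "wrist_torque": the same for the moment, N m; "grip_width": finger opening in m; "gripper_force": force on a finger pad.
Only numpy, scipy, OpenCV 4.12 (cv2) and the standard library are available. Lean on these libraries where they do the work, as an engineer would, in place of code of your own. Each camera call takes 0.05 s, during which the arm holds its last target. There are 200 camera calls.

## Working session

There is one attempt and no reset: what is moved stays moved. The work goes in short steps, Python scripts to look and compute and a tool call to move; the robot and the scene stay as the last step left them, time stands still between calls to the robot, and variables do not carry over. Pictures are saved under pics/ and viewed, at most 14 in all, crops included, and the job is handed in when it is done.

Besides the shell and the picture viewer there is one more tool, called after "Call:" as name(argument=value, ...), one argument or row to a line, values as JSON. step_arm: Moves the arm, as the interface text tells. Shift numbers are shares of 0.12 m and turn numbers shares of pi rad, none past 1 either way. Its arguments: {"type":"object","properties":{"targets":{"type":"array"},"claw":{"type":"number"},"newtons":{"type":"number"}},"required":["targets"]}

```bash
mkdir -p pics
cat > h.py <<'E'
import numpy as np, cv2
from cell import monitor, read_camera, order, models
def cam(n):
    c=read_camera(n); c['R']=cv2.Rodrigues(np.array(c['rvec'],float))[0]; c['t']=np.array(c['tvec'],float).ravel(); c['K']=np.array(c['mtx'],float); return c
def ray(c,p):
    d=c['R'].T@np.linalg.inv(c['K'])@np.array([p[0],p[1],1.]); return -c['R'].T@c['t'], d
def at_z(c,p,z):
    o,d=ray(c,p); return o+d*(z-o[2])/d[2]
def deproj(c,p):
    u,v=int(round(p[0])),int(round(p[1])); z=c['range_z'][v,u]; o,d=ray(c,p); return o+d*z
def cloud(c):
    v,u=np.mgrid[0:420,0:560]; P=np.stack([u,v,np.ones_like(u)],-1)@np.linalg.inv(c['K']).T*c['range_z'][...,None]
    return (P-c['t'])@c['R']
def proj(c,X):
    q=c['K']@(c['R']@np.asarray(X,float)+c['t']); return q[:2]/q[2]
def save(c,name,box=None,s=1):
    im=c['img'][...,::-1]
    if box: im=im[box[1]:box[3],box[0]:box[2]]
    cv2.imwrite('pics/'+name,cv2.resize(im,None,fx=s,fy=s,interpolation=cv2.INTER_CUBIC))
E
python3 - <<'E'
from h import *
np.set_printoptions(precision=4,suppress=True)
o=monitor.get_obs(); print(o['position'],o['tcp_rot'],o['clock'])
for n in ['scene','top']:
    c=cam(n); save(c,n+'0.png'); print(n,-c['R'].T@c['t'])
    for t in ['tray','sieve_grip','sieve_floor','stopper44_mid','stopper52_mid','stopper60_mid','stopper68_mid','well44','well52','well60','well68','start_top','dish_mark','spoon_mark','bead0_center']:
        for r in models.landmark_of(c,t)[:8 if t[0]=='b' else 3]:
            print(t,round(r['p'],2),np.round(r['point']),deproj(c,r['point']))
E
```

```text
[ 0.205  -0.6425  0.2215] [[ 0.9527  0.304  -0.0007]
 [ 0.304  -0.9527  0.0019]
 [-0.0001 -0.002  -1.    ]] 0.0
scene [ 0.8694 -0.4602  0.6538]
sieve_grip 0.97 [226. 280.] [ 0.5586 -0.1885  0.1483]
sieve_floor 0.97 [229. 309.] [ 0.5582 -0.189   0.0721]
stopper44_mid 0.81 [226. 344.] [ 0.6146 -0.2505  0.1012]
stopper52_mid 0.65 [179. 305.] [ 0.5021 -0.2471  0.0961]
stopper60_mid 0.69 [223. 256.] [ 0.4892 -0.1291  0.1057]
stopper68_mid 0.65 [236. 284.] [ 0.5681 -0.1764  0.1359]
stopper68_mid 0.64 [280. 291.] [ 0.6143 -0.1227  0.1014]
well44 0.93 [329. 207.] [0.5239 0.1741 0.0406]
well44 0.88 [352. 195.] [0.5424 0.2493 0.0384]
well44 0.78 [315. 222.] [0.5271 0.1135 0.0392]
well52 0.93 [329. 207.] [0.5239 0.1741 0.0406]
well52 0.88 [352. 195.] [0.5424 0.2493 0.0384]
well52 0.78 [315. 222.] [0.5271 0.1135 0.0392]
well60 0.93 [329. 207.] [0.5239 0.1741 0.0406]
well60 0.88 [352. 195.] [0.5424 0.2493 0.0384]
well60 0.78 [315. 222.] [0.5271 0.1135 0.0392]
well68 0.93 [329. 207.] [0.5239 0.1741 0.0406]
well68 0.88 [352. 195.] [0.5424 0.2493 0.0384]
well68 0.78 [315. 222.] [0.5271 0.1135 0.0392
[... 1084 characters left out ...]
8 0.1602 0.039 ]
well52 0.91 [243. 201.] [0.5328 0.092  0.0392]
well52 0.88 [171. 188.] [0.5614 0.2429 0.0398]
well52 0.77 [210. 198.] [0.5408 0.1602 0.039 ]
well60 0.91 [243. 201.] [0.5328 0.092  0.0392]
well60 0.88 [171. 188.] [0.5614 0.2429 0.0398]
well60 0.77 [210. 198.] [0.5408 0.1602 0.039 ]
well68 0.91 [243. 201.] [0.5328 0.092  0.0392]
well68 0.88 [171. 188.] [0.5614 0.2429 0.0398]
well68 0.77 [210. 198.] [0.5408 0.1602 0.039 ]
start_top 0.74 [142. 227.] [0.4795 0.2968 0.0614]
dish_mark 0.83 [186. 278.] [0.3734 0.2164 0.0046]
spoon_mark 0.77 [186. 139.] [0.6757 0.2172 0.0009]
spoon_mark 0.29 [380. 186.] [ 0.5451 -0.1745  0.1501]
bead0_center 0.66 [391. 200.] [ 0.5269 -0.2107  0.0818]
```

View pics/scene0.png

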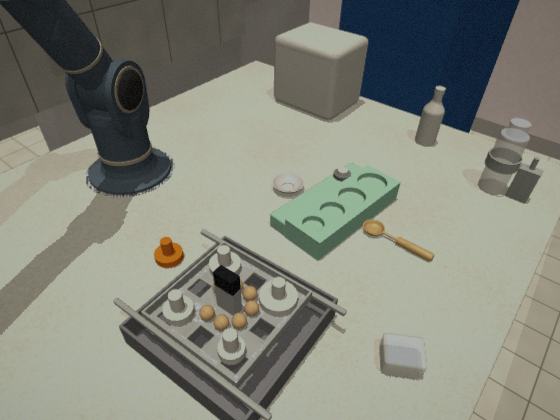

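View pics/top0.png

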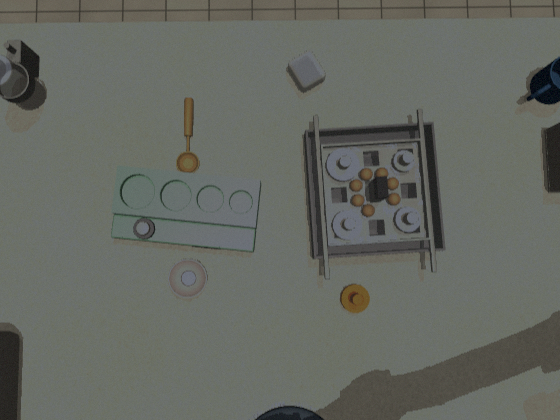

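The scene camera shows the sieve with its black grip at (228,285) and four white stoppers around it. The orange look-alike is at (168,252), the warmer at (335,205) and the button at (342,173). The top view shows the grip at (378,187), and stoppers at (345,163), (347,225), (405,160) and (408,219). Seven or so beads ring the post. The wells run from large to small at (138,191), (176,196), (210,198) and (241,202), with the button at (144,228).

```bash
cat >> h.py <<'E'
def circ(P):
    (x,y),r=cv2.minEnclosingCircle(P.astype(np.float32)); return np.array([x,y]),r
def stoppers(c,cs,rad=.045,zlo=.105):
    "knob top centres near xy guesses: centroid of points within 4 mm of top"
    W=cloud(c).reshape(-1,3); out=[]
    for g in cs:
        P=W[(np.hypot(*(W[:,:2]-g).T)<rad)&(W[:,2]>zlo)&(W[:,2]<zlo+.016)]
        out.append((P.mean(0) if len(P) else None,len(P), P[:,:2].min(0) if len(P) else 0, P[:,:2].max(0) if len(P) else 0))
    return out
E
python3 - <<'E'
from h import *
np.set_printoptions(precision=4,suppress=True)
for n in ['scene','top']:
    c=cam(n); W=cloud(c); F=W.reshape(-1,3); print(n)
    uv=np.mgrid[0:420,0:560][::-1].reshape(2,-1).T
    # grip top
    m=(np.hypot(F[:,0]-.55,F[:,1]+.18)<.05)&(F[:,2]>.143)&(F[:,2]<.158)
    P=F[m]; r=cv2.minAreaRect(P[:,:2].astype(np.float32)); print('grip',P.mean(0),r,len(P))
    for s in stoppers(c,[(.605,-.235),(.484,-.235),(.478,-.117),(.597,-.118)],.03): print('knob',s)
    # bases: z .070-.083
    for g in [(.605,-.235),(.484,-.235),(.478,-.117),(.597,-.118)]:
        P=F[(np.hypot(*(F[:,:2]-g).T)<.045)&(abs(F[:,2]-.077)<.005)]
        print('base',P[:,:2].min(0),P[:,:2].max(0),np.ptp(P[:,:2],0),len(P))
    # wells
    for g in [(.53,.095),(.535,.16),(.542,.228),(.555,.308)]:
        q=np.array([at_z(c,p,.055) for p in uv[(F[:,2]<.050)&(F[:,2]>.03)&(np.hypot(*(F[:,:2]-g).T)<.08)]])[:,:2]
        q=q[np.hypot(*(q-g).T)<.06]
        # largest cluster near g
        im=np.zeros((240,240),np.uint8)
        ij=np.round((q-g)*1000+120).astype(int); im[ij[:,1],ij[:,0]]=255
        im=cv2.morphologyEx(im,cv2.MORPH_CLOSE,np.ones((7,7)))
        nn,l,st,ce=cv2.connectedComponentsWithStats(im)
        for k in range(1,nn):
            if st[k,4]>500: print('well',np.array(g)+(ce[k]-120)/1000,st[k])
    m=models.regions_of(c,'start_top')
    for r in m[:3]:
        P=W[r['mask']]; print('btn',r['p'],r['point'],P.mean(0),np.ptp(P,0))
    R=F[(abs(F[:,2]-.065)<.004)&(F[:,1]<-.03)&(F[:,1]>-.32)&(F[:,0]>.36)&(F[:,0]<.42)]; 
    print('rail low-x ends', [ (P.mean(0),P.min(0),len(P)) for P in (R[R[:,1]>-.17],R[R[:,1]<-.17]) if len(P)])
    R=F[(abs(F[:,2]-.065)<.004)&(F[:,1]<-.03)&(F[:,1]>-.34)&(F[:,0]>.67)&(F[:,0]<.76)]; 
    print('rail hi-x ends', [ (P.mean(0),P.max(0),len(P)) for P in (R[R[:,1]>-.17],R[R[:,1]<-.17]) if len(P)])
    T=F[(abs(F[:,2]-.055)<.004)&(F[:,1]<-.0)&(F[:,1]>-.36)&(F[:,0]>.36)]; print('tray',cv2.minAreaRect(T[:,:2].astype(np.float32)))
E
```

```text
scene
grip [ 0.5495 -0.1808  0.1473] ((0.548794150352478, -0.17983177304267883), (0.040890105068683624, 0.021797986701130867), 2.1519968509674072) 292
knob (array([ 0.613 , -0.2414,  0.111 ]), 202, array([ 0.6011, -0.2519]), array([ 0.6242, -0.2288]))
knob (array([ 0.4934, -0.2454,  0.1108]), 163, array([ 0.4801, -0.2564]), array([ 0.5036, -0.2327]))
knob (array([ 0.4832, -0.123 ,  0.1106]), 127, array([ 0.4696, -0.1336]), array([ 0.4946, -0.1103]))
knob (array([ 0.6068, -0.1174,  0.1108]), 147, array([ 0.5942, -0.1276]), array([ 0.6171, -0.105 ]))
base [ 0.5619 -0.2798] [ 0.6338 -0.1913] [0.0719 0.0884] 576
base [ 0.4458 -0.2702] [ 0.5278 -0.2065] [0.082  0.0637] 564
base [ 0.4399 -0.1507] [ 0.5119 -0.0779] [0.0721 0.0728] 476
base [ 0.5565 -0.163 ] [ 0.6397 -0.0733] [0.0832 0.0897] 933
well [0.5067 0.0694] [  61   64   98   98 1725]
well [0.5356 0.0916] [ 103   95   45   45 1496]
well [0.5389 0.1427] [107 154  49  26 824]
well [0.4852 0.1649] [ 60  86  21  78 794]
well [0.5427 0.1551] [ 101   89   54   54 2057]
well [0.5458 0.2081] [108 156  50  25 775]
well [0.4929 0.2339] [ 61  8
[... 1812 characters left out ...]
] [  84   87   71   73 3788]
btn 0.7 [187.6, 157.0] [0.6646 0.2125 0.0149] [0.3603 0.2101 1.1697]
btn 0.45 [141.9, 228.7] [0.4754 0.2937 0.0696] [0.087  0.2843 1.1151]
btn 0.32 [369.8, 166.8] [ 0.5613 -0.1825  0.0259] [0.3052 0.3625 1.1723]
rail low-x ends [(array([ 0.3955, -0.0777,  0.0647]), array([ 0.3692, -0.0834,  0.0612]), 122), (array([ 0.4001, -0.2953,  0.0649]), array([ 0.3807, -0.301 ,  0.0611]), 96)]
rail hi-x ends [(array([ 0.6886, -0.0625,  0.065 ]), array([ 0.7068, -0.0571,  0.0688]), 85), (array([ 0.695 , -0.2796,  0.0645]), array([ 0.72  , -0.2447,  0.0685]), 114)]
tray ((0.6077779531478882, -0.17923972010612488), (0.4619842767715454, 0.27112168073654175), 2.9223623275756836)
```

Heights agree with the stated sizes. The two cameras differ by about 5 mm in xy, so I'll start from the average and calibrate on the gripper. Now moving over the grip.

Call:
step_arm(
  targets=[
    [0.24,-0.175,0,0,0,0],
    [0.48,-0.35,0,0,0,0],
    [0.73,-0.525,0,0,0,0],
    [0.97,-0.7,0,0,0,0],
    [0.97,-0.7,0,0,0,0],
  ],
  claw=1,
)

```text
clock: 2.22
position: [0.2974, -0.5208, 0.2229]
tcp_rot: [[0.949, 0.315, 0.004], [0.315, -0.949, 0.004], [0.005, -0.003, -1.0]]
wrist_force: [1.7, 0.1, -0.1]
grip_width: 0.0872
gripper_force: 0.0
```

Call:
step_arm(
  targets=[
    [0.24,-0.175,0,0,0,0],
    [0.48,-0.35,0,0,0,0],
    [0.73,-0.525,0,0,0,0],
    [0.97,-0.7,0,0,0,0],
    [0.97,-0.7,0,0,0,0],
  ],
)

```text
clock: 2.63
position: [0.3818, -0.4051, 0.223]
tcp_rot: [[0.949, 0.315, 0.003], [0.315, -0.949, 0.003], [0.004, -0.002, -1.0]]
wrist_force: [0.8, 0.7, -0.3]
grip_width: 0.0871
gripper_force: 0.0
```

Call:
step_arm(
  targets=[
    [0.24,-0.175,0,0,0,0],
    [0.48,-0.35,0,0,0,0],
    [0.73,-0.525,0,0,0,0],
    [0.97,-0.7,0,0,0,0],
    [0.97,-0.7,0,0,0,0],
  ],
)

```text
clock: 3.05
position: [0.4664, -0.2893, 0.2231]
tcp_rot: [[0.949, 0.315, 0.004], [0.315, -0.949, 0.004], [0.005, -0.002, -1.0]]
wrist_force: [-0.1, 1.3, 0.3]
grip_width: 0.087
gripper_force: 0.0
```

Call:
step_arm(
  targets=[
    [0.24,-0.175,0,0,0,0.02],
    [0.48,-0.35,0,0,0,0.04],
    [0.73,-0.525,0,0,0,0.06],
    [0.97,-0.7,0,0,0,0.0815],
    [0.97,-0.7,0,0,0,0.0815],
    [0.97,-0.7,0,0,0,0.0815],
  ],
)

```text
clock: 3.55
position: [0.5479, -0.1792, 0.2226]
tcp_rot: [[0.998, 0.058, 0.0], [0.058, -0.998, 0.001], [0.001, -0.001, -1.0]]
wrist_force: [-0.8, 0.0, -0.2]
grip_width: 0.0872
gripper_force: 0.0
```

Call:
step_arm(
  targets=[
    [0,0,0.2,0,0,0],
    [0,0,0.4,0,0,0],
    [0,0,0.6,0,0,0],
    [0,0,0.75,0,0,0],
    [0,0,0.85,0,0,0],
    [0,0,0.9,0,0,0],
    [0,0,0.9,0,0,0],
  ],
)

```text
clock: 4.13
position: [0.5456, -0.1824, 0.1135]
tcp_rot: [[0.999, 0.051, -0.002], [0.051, -0.999, 0.0], [-0.002, -0.0, -1.0]]
wrist_force: [-0.7, 0.5, -0.1]
grip_width: 0.0871
gripper_force: 0.0
```

Call:
step_arm(
  targets=[
    [0,0,0,0,0,0],
    [0,0,0,0,0,0],
    [0,0,0,0,0,0],
    [0,0,0,0,0,0],
    [0,0,0,0,0,0],
    [0,0,0,0,0,0],
    [0,0,0,0,0,0],
    [0,0,0,0,0,0],
  ],
  claw=0,
  newtons=50,
)

```text
clock: 4.8
position: [0.5467, -0.1814, 0.1146]
tcp_rot: [[0.999, 0.053, 0.0], [0.053, -0.999, -0.0], [0.0, 0.0, -1.0]]
wrist_force: [-0.2, -1.1, -0.6]
grip_width: 0.0416
gripper_force: 0.0
```

Call:
step_arm(
  targets=[
    [0,0,0,0,0,0],
    [0,0,0,0,0,0],
    [0,0,0,0,0,0],
    [0,0,0,0,0,0],
    [0,0,0,0,0,0],
    [0,0,0,0,0,0],
    [0,0,0,0,0,0],
    [0,0,0,0,0,0],
  ],
)

```text
clock: 5.47
position: [0.5466, -0.1806, 0.1145]
tcp_rot: [[0.999, 0.053, -0.0], [0.053, -0.999, 0.001], [-0.0, -0.001, -1.0]]
wrist_force: [-1.1, 3.6, 1.1]
grip_width: 0.0194
gripper_force: 50.0
```

Run:
```python
from h import *
np.set_printoptions(precision=4,suppress=True)
print(monitor.get_obs()['position'],monitor.get_obs()['grip_width'],monitor.get_obs()['gripper_force'])
for n in ['scene','top']:
    c=cam(n); save(c,n+'1.png',(150,190,350,370) if n=='scene' else (290,90,460,290),3); 
    for s in stoppers(c,[(.609,-.240),(.489,-.244),(.480,-.121),(.604,-.116)],.03): print('knob',s)
```

```text
[ 0.5466 -0.1806  0.1145] 0.019402309664636193 49.99830113723874
knob (array([ 0.6133, -0.2421,  0.1109]), 196, array([ 0.601 , -0.2532]), array([ 0.6236, -0.2291]))
knob (array([ 0.4938, -0.2473,  0.1109]), 144, array([ 0.4798, -0.2563]), array([ 0.5047, -0.2378]))
knob (None, 0, 0, 0)
knob (array([ 0.6068, -0.1181,  0.1107]), 145, array([ 0.5943, -0.1285]), array([ 0.6175, -0.1048]))
knob (None, 0, 0, 0)
knob (None, 0, 0, 0)
knob (array([ 0.4773, -0.1208,  0.1132]), 116, array([ 0.4668, -0.1318]), array([ 0.4887, -0.1096]))
knob (array([ 0.6047, -0.1152,  0.1129]), 69, array([ 0.5989, -0.127 ]), array([ 0.6121, -0.1035]))
```

View pics/scene1.png

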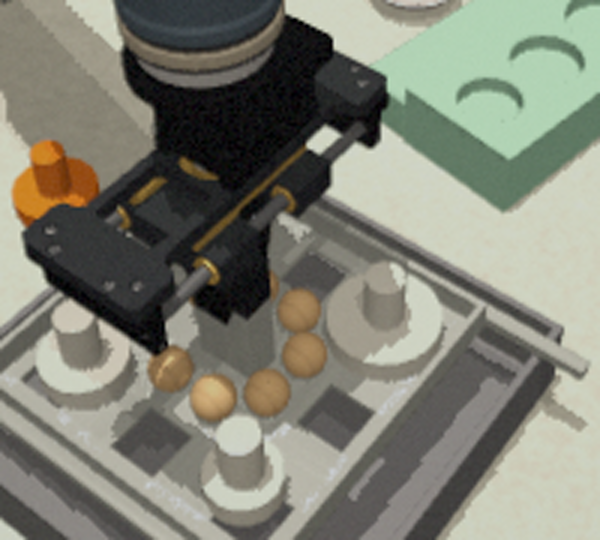

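The fingers hold the black grip, with beads ringed around the post. Lifting 15 mm.

Call:
step_arm(
  targets=[
    [0,0,-0.03,0,0,0],
    [0,0,-0.06,0,0,0],
    [0,0,-0.09,0,0,0],
    [0,0,-0.125,0,0,0],
    [0,0,-0.125,0,0,0],
    [0,0,-0.125,0,0,0],
  ],
)

```text
clock: 6.07
position: [0.5467, -0.1819, 0.1298]
tcp_rot: [[0.999, 0.052, 0.001], [0.052, -0.999, -0.001], [0.0, 0.001, -1.0]]
wrist_force: [0.5, 0.2, -7.6]
grip_width: 0.0196
gripper_force: 50.0
```

Call:
step_arm(
  targets=[
    [0,0.115,0,0,0,0],
    [0,0.115,0,0,0,0],
    [0,0,0,0,0,0],
    [0,-0.115,0,0,0,0],
    [0,-0.115,0,0,0,0],
    [0,0,0,0,0,0],
  ],
)

```text
clock: 6.57
position: [0.547, -0.175, 0.1295]
tcp_rot: [[0.998, 0.061, -0.0], [0.061, -0.998, 0.004], [-0.0, -0.004, -1.0]]
wrist_force: [-0.0, 1.5, -6.8]
grip_width: 0.0198
gripper_force: 50.0
```

Call:
step_arm(
  targets=[
    [0,0.115,0,0,0,0],
    [0,0.115,0,0,0,0],
    [0,0,0,0,0,0],
    [0,-0.115,0,0,0,0],
    [0,-0.115,0,0,0,0],
    [0,0,0,0,0,0],
  ],
)

```text
clock: 7.07
position: [0.5471, -0.1753, 0.1296]
tcp_rot: [[0.998, 0.061, -0.0], [0.061, -0.998, 0.004], [-0.0, -0.004, -1.0]]
wrist_force: [0.0, 0.8, -8.4]
grip_width: 0.0196
gripper_force: 50.0
```

```bash
cat > beads.py <<'E'
from h import *
import sys
np.set_printoptions(precision=3,suppress=True)
o=monitor.get_obs(); print(o['clock'],o['position'],o['wrist_force'],o['grip_width'],o['gripper_force'])
for n in ['scene','top']:
    c=cam(n); save(c,n+sys.argv[1]+'.png',(120,190,350,400) if n=='scene' else (290,90,460,290),2.8)
    for r in models.landmark_of(c,'bead0_center'):
        if r['p']>.3: print(n,round(r['p'],2),np.round(r['point']),deproj(c,r['point']))
E
python3 beads.py 2
```

```text
7.0667 [ 0.547 -0.175  0.13 ] [ 0.047  0.797 -8.411] 0.01964207177604451 50.00126467086375
scene 0.57 [200. 310.] [ 0.535 -0.231  0.094]
top 0.58 [188. 139.] [0.672 0.211 0.013]
top 0.44 [402. 199.] [ 0.48  -0.133  0.501]
```

View pics/scene2.png

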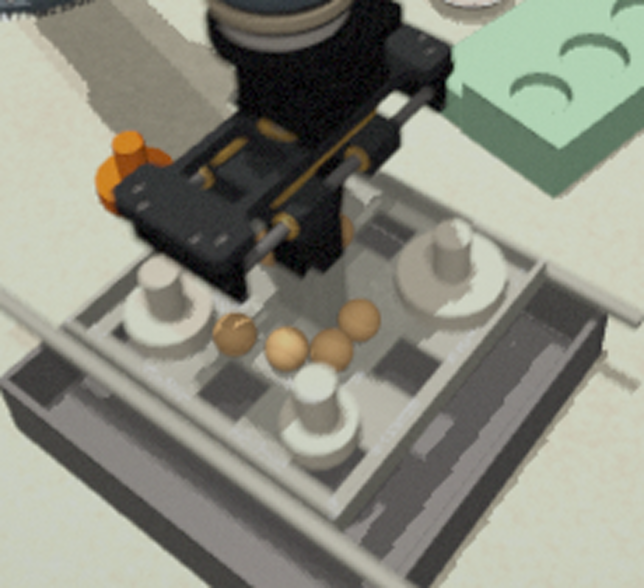

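The sieve is up and level, the beads have begun to roll, and the stoppers are steady. I'll shake a bit harder and then along x too.

Call:
step_arm(
  targets=[
    [0,0.16,0,0,0,0],
    [0,0.16,0,0,0,0],
    [0,0,0,0,0,0],
    [0,-0.16,0,0,0,0],
    [0,-0.16,0,0,0,0],
    [0,0,0,0,0,0],
  ],
)

```text
clock: 7.77
position: [0.5472, -0.1736, 0.1296]
tcp_rot: [[0.998, 0.062, -0.0], [0.062, -0.998, 0.005], [0.0, -0.005, -1.0]]
wrist_force: [0.1, 2.1, -7.8]
grip_width: 0.0194
gripper_force: 50.0
```

Call:
step_arm(
  targets=[
    [0,0.16,0,0,0,0],
    [0,0.16,0,0,0,0],
    [0,0,0,0,0,0],
    [0,-0.16,0,0,0,0],
    [0,-0.16,0,0,0,0],
    [0,0,0,0,0,0],
  ],
)

```text
clock: 8.27
position: [0.5472, -0.1737, 0.1296]
tcp_rot: [[0.998, 0.062, -0.0], [0.062, -0.998, 0.005], [0.0, -0.005, -1.0]]
wrist_force: [-0.3, 1.5, -6.6]
grip_width: 0.0197
gripper_force: 50.0
```

Call:
step_arm(
  targets=[
    [0.15,0,0,0,0,0],
    [0.15,0,0,0,0,0],
    [0,0,0,0,0,0],
    [-0.15,0,0,0,0,0],
    [-0.15,0,0,0,0,0],
    [0,0,0,0,0,0],
  ],
)

```text
clock: 8.77
position: [0.5411, -0.1824, 0.1288]
tcp_rot: [[0.999, 0.05, -0.008], [0.05, -0.999, -0.0], [-0.008, 0.0, -1.0]]
wrist_force: [-0.6, -0.2, -7.2]
grip_width: 0.0198
gripper_force: 50.0
```

Call:
step_arm(
  targets=[
    [0.15,0,0,0,0,0],
    [0.15,0,0,0,0,0],
    [0,0,0,0,0,0],
    [-0.15,0,0,0,0,0],
    [-0.15,0,0,0,0,0],
    [0,0,0,0,0,0],
  ],
)

```text
clock: 9.27
position: [0.5412, -0.1824, 0.1288]
tcp_rot: [[0.999, 0.05, -0.008], [0.05, -0.999, -0.001], [-0.008, 0.0, -1.0]]
wrist_force: [0.8, -1.5, -6.9]
grip_width: 0.0194
gripper_force: 50.0
```

```bash
python3 beads.py 3
```

```text
9.2667 [ 0.541 -0.182  0.129] [ 0.803 -1.459 -6.852] 0.01941039213549526 49.997620889917016
scene 0.51 [203. 388.] [ 0.607 -0.301  0.03 ]
```

View pics/scene3.png

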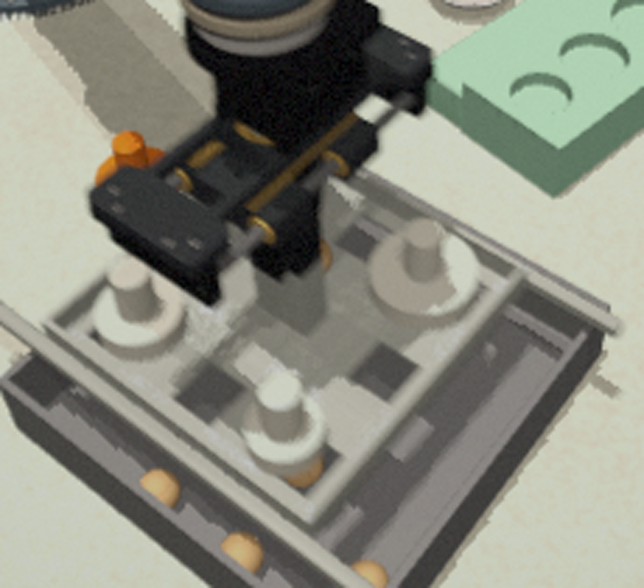

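Most beads are through: three show in the tray at (160,488), (243,550) and (370,573). One is behind the post at (325,255), and an orange patch shows by the small stopper at (300,470). More shaking, with colour and depth used to locate what is left.

Call:
step_arm(
  targets=[
    [0.15,0,0,0,0,0],
    [0.15,0,0,0,0,0],
    [0,0,0,0,0,0],
    [-0.15,0,0,0,0,0],
    [-0.15,0,0,0,0,0],
    [0,0,0,0,0,0],
  ],
)

```text
clock: 9.97
position: [0.5406, -0.1826, 0.1287]
tcp_rot: [[0.999, 0.05, -0.008], [0.05, -0.999, -0.001], [-0.008, 0.0, -1.0]]
wrist_force: [0.1, -0.5, -6.5]
grip_width: 0.0195
gripper_force: 50.0
```

Call:
step_arm(
  targets=[
    [0,0.16,0,0,0,0],
    [0,0.16,0,0,0,0],
    [0,0,0,0,0,0],
    [0,-0.16,0,0,0,0],
    [0,-0.16,0,0,0,0],
    [0,0,0,0,0,0],
  ],
)

```text
clock: 10.47
position: [0.5467, -0.1739, 0.1296]
tcp_rot: [[0.998, 0.062, -0.001], [0.062, -0.998, 0.005], [-0.001, -0.005, -1.0]]
wrist_force: [0.3, 1.3, -6.4]
grip_width: 0.0196
gripper_force: 50.0
```

Call:
step_arm(
  targets=[
    [0,0.16,0,0,0,0],
    [0,0.16,0,0,0,0],
    [0,0,0,0,0,0],
    [0,-0.16,0,0,0,0],
    [0,-0.16,0,0,0,0],
    [0,0,0,0,0,0],
    [0,0,0,0,0,0],
    [0,0,0,0,0,0],
  ],
)

```text
clock: 11.13
position: [0.546, -0.1832, 0.1295]
tcp_rot: [[0.999, 0.05, -0.0], [0.05, -0.999, -0.001], [-0.001, 0.001, -1.0]]
wrist_force: [-0.4, -0.3, -6.7]
grip_width: 0.0195
gripper_force: 50.0
```

```bash
cat > beads.py <<'E'
from h import *
import sys
np.set_printoptions(precision=3,suppress=True)
o=monitor.get_obs(); print(o['clock'],o['position'],o['wrist_force'],o['grip_width'],o['gripper_force'])
for n in ['scene','top']:
    c=cam(n); save(c,n+sys.argv[1]+'.png',(120,190,350,400) if n=='scene' else (290,90,460,290),2.8)
    W=cloud(c); h=cv2.cvtColor(c['img'],cv2.COLOR_RGB2HSV)
    m=((h[...,0]>5)&(h[...,0]<25)&(h[...,1]>95)&(h[...,2]>50)&(abs(W[...,0]-.55)<.18)&(abs(W[...,1]+.18)<.18)&(W[...,2]<.14)).astype(np.uint8)
    nn,l,st,ce=cv2.connectedComponentsWithStats(m)
    for k in range(1,nn):
        if st[k,4]>6: print(n,np.round(ce[k]),st[k,4],np.median(W[l==k],0),'zmax',W[l==k][:,2].max())
E
python3 beads.py 4
```

```text
11.1333 [ 0.546 -0.183  0.13 ] [-0.399 -0.337 -6.712] 0.019461668289646177 49.997657630592585
scene [211. 285.] 8 [ 0.51  -0.182  0.091] zmax 0.1334537392742567
scene [178. 363.] 97 [ 0.545 -0.297  0.026] zmax 0.03035802954039007
scene [207. 386.] 118 [ 0.609 -0.294  0.027] zmax 0.03118062364646654
scene [254. 396.] 39 [ 0.676 -0.26   0.028] zmax 0.0306170602849394
scene [248. 407.] 10 [ 0.678 -0.277  0.02 ] zmax 0.02280168099655904
top [371. 209.] 90 [ 0.507 -0.166  0.097] zmax 0.10237115816086793
```

One bead is left, at about (0.507,-0.166) on the sieve, on the bar in front of the (-72,0) hole. Shaking along x.

Call:
step_arm(
  targets=[
    [0.17,0,0,0,0,0],
    [0.17,0,0,0,0,0],
    [0,0,0,0,0,0],
    [-0.17,0,0,0,0,0],
    [-0.17,0,0,0,0,0],
    [0,0,0,0,0,0],
  ],
)

```text
clock: 11.73
position: [0.5404, -0.1822, 0.1286]
tcp_rot: [[0.999, 0.05, -0.009], [0.05, -0.999, -0.0], [-0.009, -0.0, -1.0]]
wrist_force: [-0.0, -0.1, -7.4]
grip_width: 0.0201
gripper_force: 50.0
```

Call:
step_arm(
  targets=[
    [0.17,0,0,0,0,0],
    [0.17,0,0,0,0,0],
    [0,0,0,0,0,0],
    [-0.17,0,0,0,0,0],
    [-0.17,0,0,0,0,0],
    [0,0,0,0,0,0],
    [0,0,0,0,0,0],
    [0,0,0,0,0,0],
  ],
)

```text
clock: 12.4
position: [0.548, -0.1806, 0.13]
tcp_rot: [[0.999, 0.054, 0.002], [0.054, -0.999, 0.0], [0.002, -0.0, -1.0]]
wrist_force: [-0.2, 0.6, -7.2]
grip_width: 0.0194
gripper_force: 50.0
```

```bash
python3 beads.py 5
```

```text
12.4 [ 0.548 -0.181  0.13 ] [-0.182  0.589 -7.244] 0.019365792945957503 49.997768020257354
scene [178. 363.] 96 [ 0.545 -0.297  0.026] zmax 0.03036559145538688
scene [207. 386.] 115 [ 0.609 -0.294  0.026] zmax 0.030926466903830073
scene [256. 395.] 18 [ 0.677 -0.258  0.026] zmax 0.028828446644224168
scene [248. 405.] 32 [ 0.676 -0.276  0.022] zmax 0.028010097920604944
top [373. 225.] 56 [ 0.48  -0.182  0.028] zmax 0.03406312403979919
```

```bash
python3 -c "
import cv2,numpy as np
a=cv2.imread('pics/scene5.png');b=cv2.imread('pics/top5.png')
a=cv2.resize(a,(420,383));b=cv2.resize(b,(326,383));cv2.imwrite('pics/c5.png',np.hstack([a,cv2.convertScaleAbs(b,alpha=1.7)]))"
```

```text
(no output)
```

View pics/c5.png

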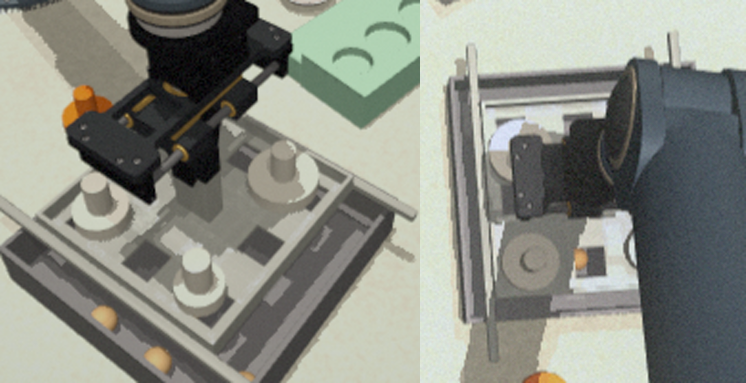

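No beads are left visible on the sieve; the scene view (left) shows beads in the tray at (105,318) and (158,357). Lowering it onto the rim and releasing.

Call:
step_arm(
  targets=[
    [0,0,0.03,0,0,0],
    [0,0,0.06,0,0,0],
    [0,0,0.09,0,0,0],
    [0,0,0.11,0,0,0],
    [0,0,0.125,0,0,0],
    [0,0,0.127,0,0,0],
    [0,0,0.127,0,0,0],
  ],
)

```text
clock: 13.08
position: [0.5462, -0.1815, 0.1145]
tcp_rot: [[0.999, 0.053, -0.001], [0.053, -0.999, -0.0], [-0.001, -0.0, -1.0]]
wrist_force: [-3.0, 0.8, -2.1]
grip_width: 0.0196
gripper_force: 50.0
```

Call:
step_arm(
  targets=[
    [0,0,0,0,0,0],
    [0,0,0,0,0,0],
    [0,0,0,0,0,0],
    [0,0,0,0,0,0],
    [0,0,0,0,0,0],
    [0,0,0,0,0,0],
    [0,0,0,0,0,0],
  ],
  claw=0.7,
)

```text
clock: 13.67
position: [0.5468, -0.1815, 0.1144]
tcp_rot: [[0.999, 0.053, 0.0], [0.053, -0.999, -0.0], [0.0, 0.0, -1.0]]
wrist_force: [-0.5, -0.3, -0.3]
grip_width: 0.0568
gripper_force: 0.0
```

Call:
step_arm(
  targets=[
    [0,0,-0.2,0,0,0],
    [0,0,-0.4,0,0,0],
    [0,0,-0.6,0,0,0],
    [0,0,-0.8,0,0,0],
    [0,0,-0.95,0,0,0],
    [0,0,-0.95,0,0,0],
    [0,0,-0.95,0,0,0],
  ],
)

```text
clock: 14.25
position: [0.5471, -0.1816, 0.2292]
tcp_rot: [[0.999, 0.053, 0.002], [0.053, -0.999, -0.001], [0.002, 0.001, -1.0]]
wrist_force: [0.2, 0.4, 0.2]
grip_width: 0.0607
gripper_force: 0.0
```

Call:
step_arm(
  targets=[
    [-0.1,-0.3,0,0,0,0],
    [-0.2,-0.6,0,0,0,0],
    [-0.3,-0.9,0,0,0,0],
    [-0.4,-1,0,0,0,0],
    [-0.4,-1,0,0,0,0],
  ],
)

```text
clock: 14.67
position: [0.4891, -0.06, 0.2268]
tcp_rot: [[0.998, 0.06, -0.005], [0.06, -0.998, 0.001], [-0.004, -0.001, -1.0]]
wrist_force: [-0.0, -0.7, -0.2]
grip_width: 0.0613
gripper_force: 0.0
```

Call:
step_arm(
  targets=[
    [0,-0.3,0,0,0,0],
    [0,-0.6,0,0,0,0],
    [0,-0.9,0,0,0,0],
    [0,-1,0,0,0,0],
    [0,-1,0,0,0,0],
  ],
)

```text
clock: 15.08
position: [0.4855, 0.059, 0.2273]
tcp_rot: [[0.998, 0.059, -0.001], [0.059, -0.998, 0.001], [-0.001, -0.001, -1.0]]
wrist_force: [0.4, 0.1, 0.4]
grip_width: 0.0611
gripper_force: 0.0
```

```bash
python3 beads.py 6
python3 - <<'E'
from h import *
np.set_printoptions(precision=4,suppress=True)
for n in ['scene','top']:
    c=cam(n); W=cloud(c); F=W.reshape(-1,3); save(c,n+'6f.png')
    m=(np.hypot(F[:,0]-.55,F[:,1]+.18)<.05)&(F[:,2]>.143)&(F[:,2]<.158)
    P=F[m]; r=cv2.minAreaRect(P[:,:2].astype(np.float32)); print('grip',P.mean(0),r,len(P))
    for s in stoppers(c,[(.609,-.240),(.489,-.244),(.480,-.121),(.604,-.116)],.03): print('knob',s)
    for t in [44,52,60,68]:
        for r in models.landmark_of(c,f'stopper{t}_mid')[:2]: print(n,t,round(r['p'],2),np.round(r['point']))
E
python3 -c "
import cv2,numpy as np
a=cv2.imread('pics/scene6.png');b=cv2.imread('pics/top6.png')
a=cv2.resize(a,(420,383));b=cv2.resize(b,(326,383));cv2.imwrite('pics/c6.png',np.hstack([a,cv2.convertScaleAbs(b,alpha=1.7)]))"
```

```text
15.0833 [0.486 0.059 0.227] [0.37  0.126 0.444] 0.06106131397895574 0.0
scene [178. 363.] 112 [ 0.544 -0.298  0.027] zmax 0.030754202536574342
scene [207. 386.] 128 [ 0.609 -0.294  0.027] zmax 0.0310089645525671
scene [253. 397.] 58 [ 0.676 -0.262  0.028] zmax 0.031606312489052726
top [408. 135.] 78 [ 0.673 -0.263  0.028] zmax 0.036828663196382595
top [429. 167.] 7 [ 0.602 -0.305  0.027] zmax 0.02938840423837391
top [431. 198.] 9 [ 0.537 -0.309  0.028] zmax 0.029564308954918565
top [372. 226.] 48 [ 0.48  -0.18   0.028] zmax 0.03380466371007948
grip [ 0.5494 -0.1822  0.1473] ((0.5482814908027649, -0.18150413036346436), (0.040853001177310944, 0.021332142874598503), 1.6410084962844849) 289
knob (array([ 0.6132, -0.2483,  0.1109]), 204, array([ 0.6002, -0.2589]), array([ 0.6241, -0.2355]))
knob (array([ 0.4906, -0.2491,  0.1108]), 163, array([ 0.4783, -0.2597]), array([ 0.5006, -0.2374]))
knob (array([ 0.4785, -0.1219,  0.1107]), 123, array([ 0.4657, -0.1321]), array([ 0.4897, -0.109 ]))
knob (array([ 0.5947, -0.115 ,  0.1109]), 142, array([ 0.5824, -0.1257]), array([ 0.6051, -0.1016]))
scene 44 0.83 [223. 348.]
scene 52 0.83 [176. 306.]
scene 60 0.95 [223. 255.]
scene 60 0.78 [165. 247.]
scene 68 0.74 [274. 286.]
grip [ 0.5438 -0.1804  0.1488] ((0.5438886284828186, -0.18060530722141266), (0.039853472262620926, 0.020874392241239548), 2.4787936210632324) 233
knob (array([ 0.607 , -0.2457,  0.1124]), 118, array([ 0.5958, -0.2588]), array([ 0.6188, -0.2353]))
knob (array([ 0.4841, -0.2464,  0.1124]), 118, array([ 0.4732, -0.2579]), array([ 0.4955, -0.2356]))
knob (array([ 0.472 , -0.1188,  0.1128]), 118, array([ 0.4611, -0.1297]), array([ 0.483, -0.108]))
knob (array([ 0.5886, -0.1119,  0.1127]), 118, array([ 0.578 , -0.1229]), array([ 0.5999, -0.1011]))
top 44 0.68 [409. 160.]
top 52 0.83 [406. 219.]
top 60 0.98 [356. 302.]
top 60 0.7 [343. 226.]
top 68 0.76 [343. 168.]
```

View pics/c6.png

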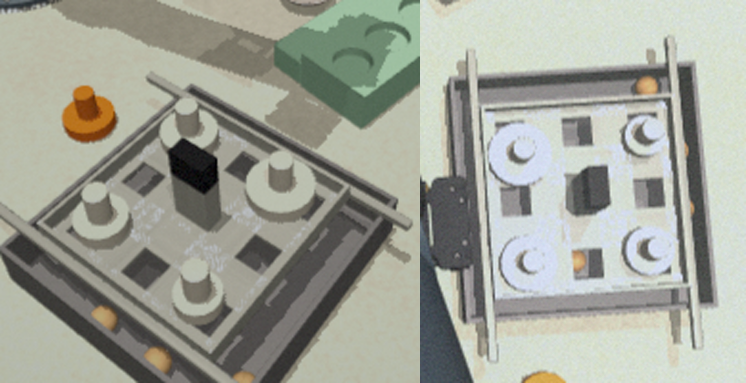

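The sieve is empty and lies on the rim. All seen beads are in the tray (z≈0.028, resting on its floor). By disc size: 68 at top-view (343,168), 60 at (343,226), 52 at (406,219), 44 at (409,160). The orange look-alike at (356,300) stays untouched.

```bash
cat > go.py <<'E'
from h import *
import sys
from scipy.spatial.transform import Rotation as Ro
np.set_printoptions(precision=4,suppress=True)
def go(t,yaw=None):
    o=monitor.get_obs(); R=np.array(o['tcp_rot']); d=R.T@(np.array(t)-o['position'])/.12
    if yaw is None: yaw=np.arctan2(R[1,0],R[0,0])
    else: yaw=np.radians(yaw)
    T=np.array([[np.cos(yaw),np.sin(yaw),0],[np.sin(yaw),-np.cos(yaw),0],[0,0,-1]])
    print('shift',d,'turn',Ro.from_matrix(R.T@T).as_rotvec()/np.pi,'from',o['position'],'yaw',np.degrees(np.arctan2(R[1,0],R[0,0])))
if __name__=='__main__':
    a=[float(x) for x in sys.argv[1:]]; go(a[:3],a[3] if len(a)>3 else None); print(monitor.get_obs()['joints'])
E
python3 go.py .5917 -.1132 .227 90;python3 go.py .5917 -.1132 .227 -90
```

```text
shift [0.8055 1.4485 0.0115] turn [ 0.0001 -0.     -0.4834] from [0.4861 0.0553 0.2283] yaw 2.9889532805658283
[ 0.1552  0.1855 -0.4025  1.9368  0.0843  1.0352 -1.8028]
shift [0.8055 1.4485 0.0115] turn [-0.     -0.0001  0.5166] from [0.4861 0.0553 0.2283] yaw 2.9889532805658283
[ 0.1552  0.1855 -0.4025  1.9368  0.0843  1.0352 -1.8028]
```

Call:
step_arm(
  targets=[
    [0.1,0.12,0,0,0,-0.035],
    [0.2,0.25,0,0,0,-0.07],
    [0.3,0.4,0,0,0,-0.105],
    [0.4,0.55,0,0,0,-0.14],
    [0.6,0.7,0,0,0,-0.175],
    [0.7,0.85,0,0,0,-0.21],
    [0.8,1,0,0,0,-0.242],
    [0.8,1,0,0,0,-0.242],
  ],
  claw=0.5,
)

```text
clock: 16.35
position: [0.5903, -0.0642, 0.2277]
tcp_rot: [[0.69, 0.724, 0.001], [0.724, -0.69, -0.002], [-0.001, 0.002, -1.0]]
wrist_force: [-0.5, -1.0, 0.1]
grip_width: 0.0437
gripper_force: 0.0
```

Call:
step_arm(
  targets=[
    [0,0,0,0,0,-0.035],
    [0,0,0,0,0,-0.07],
    [0,0,0,0,0,-0.105],
    [0,0,0,0,0,-0.14],
    [0,0,0,0,0,-0.175],
    [0,0,0,0,0,-0.21],
    [0,0,0,0,0,-0.242],
    [0,0,0,0,0,-0.242],
  ],
)

```text
clock: 17.02
position: [0.5879, -0.0586, 0.2282]
tcp_rot: [[-0.004, 1.0, -0.0], [1.0, 0.004, 0.0], [0.0, -0.0, -1.0]]
wrist_force: [0.7, -0.4, -1.5]
grip_width: 0.043
gripper_force: 0.0
```

```bash
python3 go.py .5917 -.1132 .1 90
```

```text
shift [-0.4554  0.0306  1.0683] turn [-0.0001 -0.0001  0.0012] from [ 0.5879 -0.0586  0.2282] yaw 90.21500472262143
[ 0.477   0.388  -0.59    1.708   0.2359  1.1177 -0.179 ]
```

Call:
step_arm(
  targets=[
    [-0.25,0.03,0,0,0,0],
    [-0.455,0.03,0.1,0,0,0],
    [-0.455,0.03,0.35,0,0,0],
    [-0.455,0.03,0.6,0,0,0],
    [-0.455,0.03,0.8,0,0,0],
    [-0.455,0.03,0.85,0,0,0],
    [-0.455,0.03,0.85,0,0,0],
  ],
)

```text
clock: 17.6
position: [0.5906, -0.1133, 0.1246]
tcp_rot: [[-0.001, 1.0, -0.004], [1.0, 0.001, 0.001], [0.001, -0.004, -1.0]]
wrist_force: [0.5, 0.7, -0.1]
grip_width: 0.0433
gripper_force: 0.0
```

```bash
python3 go.py .5917 -.1132 .086 90
```

```text
shift [0.0009 0.0107 0.3216] turn [-0.0013 -0.0002  0.0003] from [ 0.5906 -0.1133  0.1246] yaw 90.05126405359407
[ 0.5133  0.5087 -0.5328  1.7865  0.3118  0.9352 -0.1515]
```

Fine. Descend and close gently at 15 N.

Call:
step_arm(
  targets=[
    [0,0.01,0.1,0,0,0],
    [0,0.01,0.2,0,0,0],
    [0,0.01,0.28,0,0,0],
    [0,0.01,0.32,0,0,0],
    [0,0.01,0.32,0,0,0],
  ],
)

```text
clock: 18.02
position: [0.5924, -0.1137, 0.0867]
tcp_rot: [[-0.002, 1.0, -0.002], [1.0, 0.002, 0.0], [0.0, -0.002, -1.0]]
wrist_force: [-0.1, 1.1, -0.5]
grip_width: 0.0435
gripper_force: 0.0
```

Call:
step_arm(
  targets=[
    [0,0,0,0,0,0],
    [0,0,0,0,0,0],
    [0,0,0,0,0,0],
    [0,0,0,0,0,0],
    [0,0,0,0,0,0],
    [0,0,0,0,0,0],
    [0,0,0,0,0,0],
  ],
  claw=0,
  newtons=15,
)

```text
clock: 18.6
position: [0.5934, -0.1137, 0.0884]
tcp_rot: [[-0.002, 1.0, 0.0], [1.0, 0.002, -0.0], [-0.0, 0.0, -1.0]]
wrist_force: [-1.0, -0.3, 3.7]
grip_width: 0.0238
gripper_force: 15.0
```

Run:
```python
from h import *
np.set_printoptions(precision=4,suppress=True)
o=monitor.get_obs(); print(o['position'],o['grip_width'],o['gripper_force'])
# visible base disc of the 68 mm stopper
for n in ['scene','top']:
    c=cam(n); F=cloud(c).reshape(-1,3)
    z=.077-(.0018 if n=='scene' else .0004)
    P=F[(np.hypot(F[:,0]-.591,F[:,1]+.113)<.042)&(abs(F[:,2]-z)<.003)]
    print(n,len(P),P[:,:2].min(0),P[:,:2].max(0),(P[:,:2].min(0)+P[:,:2].max(0))/2)
```

```text
[ 0.5934 -0.1137  0.0884] 0.023760652317033035 15.00019709346816
scene 566 [ 0.5615 -0.1479] [ 0.629  -0.0856] [ 0.5953 -0.1168]
top 87 [ 0.5696 -0.0894] [ 0.6149 -0.0743] [ 0.5923 -0.0819]
```

Gripped (23.8 mm). The scene camera reads about 2 mm high in x, and its y is good to about 0.5 mm. Lift and carry to the 68 well.

Call:
step_arm(
  targets=[
    [0,0,-0.1,0,0,0],
    [0,0,-0.3,0,0,0],
    [0,0,-0.5,0,0,0],
    [0,0,-0.7,0,0,0],
    [0,0,-0.9,0,0,0],
    [0,0,-0.95,0,0,0],
  ],
)

```text
clock: 19.2
position: [0.5955, -0.1135, 0.2066]
tcp_rot: [[-0.003, 1.0, 0.007], [1.0, 0.003, -0.001], [-0.001, 0.007, -1.0]]
wrist_force: [0.7, 0.8, 0.5]
grip_width: 0.0239
gripper_force: 15.0
```

Call:
step_arm(
  targets=[
    [0.2,0,0,0,0,0],
    [0.45,-0.1,0,0,0,0],
    [0.7,-0.2,0,0,0,0],
    [0.9,-0.3,0,0,0,0],
    [1,-0.3,0,0,0,0],
  ],
)

```text
clock: 19.62
position: [0.5541, 0.0103, 0.2017]
tcp_rot: [[-0.008, 1.0, -0.002], [1.0, 0.008, 0.001], [0.001, -0.002, -1.0]]
wrist_force: [-0.8, -0.2, -0.5]
grip_width: 0.0237
gripper_force: 15.0
```

Call:
step_arm(
  targets=[
    [0.25,0,0,0,0,0],
    [0.5,0,0,0,0,0],
    [0.75,0,0,0,0,0],
    [1,0,0,0,0,0],
    [1,0,0,0,0,0],
  ],
)

```text
clock: 20.03
position: [0.5557, 0.1338, 0.2023]
tcp_rot: [[-0.012, 1.0, 0.001], [1.0, 0.012, 0.005], [0.005, 0.001, -1.0]]
wrist_force: [0.2, 0.3, 0.3]
grip_width: 0.0235
gripper_force: 15.0
```

Call:
step_arm(
  targets=[
    [0.25,0,0,0,0,0],
    [0.5,0,0,0,0,0],
    [0.75,0,0,0,0,0],
    [1,0,0,0,0,0],
    [1,0,0,0,0,0],
  ],
)

```text
clock: 20.45
position: [0.5547, 0.2537, 0.2021]
tcp_rot: [[-0.011, 1.0, -0.0], [1.0, 0.011, 0.006], [0.006, -0.0, -1.0]]
wrist_force: [0.3, 1.4, 0.2]
grip_width: 0.0233
gripper_force: 15.0
```

Call:
step_arm(
  targets=[
    [0.25,0,0,0,0,0],
    [0.45,0,0,0,0,0],
    [0.5,0,0,0,0,0],
    [0.5,0,0,0,0,0],
    [0.5,0,0,0,0,0],
  ],
)

```text
clock: 20.87
position: [0.5564, 0.3052, 0.2013]
tcp_rot: [[-0.002, 1.0, -0.001], [1.0, 0.002, -0.001], [-0.001, -0.001, -1.0]]
wrist_force: [-0.4, -0.7, -1.1]
grip_width: 0.0234
gripper_force: 15.0
```

```bash
python3 go.py .5578 .307 .094 90
```

```text
shift [0.016  0.0124 0.894 ] turn [-0.0002  0.0005  0.0007] from [0.5564 0.3052 0.2013] yaw 90.13371436190093
[-0.1119  0.5008 -0.6462  1.6312  0.3275  1.1215 -0.841 ]
```

Call:
step_arm(
  targets=[
    [0.016,0.012,0.2,0,0,0],
    [0.016,0.012,0.45,0,0,0],
    [0.016,0.012,0.7,0,0,0],
    [0.016,0.012,0.85,0,0,0],
    [0.016,0.012,0.88,0,0,0],
    [0.016,0.012,0.88,0,0,0],
    [0.016,0.012,0.88,0,0,0],
  ],
)

```text
clock: 21.45
position: [0.5587, 0.3075, 0.0974]
tcp_rot: [[-0.001, 1.0, 0.002], [1.0, 0.001, 0.0], [0.0, 0.002, -1.0]]
wrist_force: [0.4, 0.3, -0.5]
grip_width: 0.0239
gripper_force: 15.0
```

Run:
```python
from h import *
from scipy.optimize import least_squares
np.set_printoptions(precision=4,suppress=True)
o=monitor.get_obs(); print(o['position'],o['grip_width'])
p=np.array(o['position']); zb=p[2]-.0884+.077
for n in ['scene','top']:
    c=cam(n); F=cloud(c).reshape(-1,3); save(c,n+'7.png',(290,120,430,260) if n=='scene' else (90,130,230,270),4)
    P=F[(np.hypot(*(F[:,:2]-p[:2]).T)<.042)&(abs(F[:,2]-zb+(.0016 if n=='scene' else .0004))<.003)]
    r=np.hypot(*(P[:,:2]-p[:2]).T)
    E=P[r>.028][:,:2]
    print(n,len(P),P[:,:2].min(0),P[:,:2].max(0),P[:,2].mean())
```

```text
[0.5587 0.3075 0.0974] 0.023871542772488877
scene 264 [0.5281 0.2737] [0.5948 0.3379] 0.0839479645568
top 2 [0.5834 0.2888] [0.5848 0.2899] 0.0859957271868402
```

View pics/scene7.png

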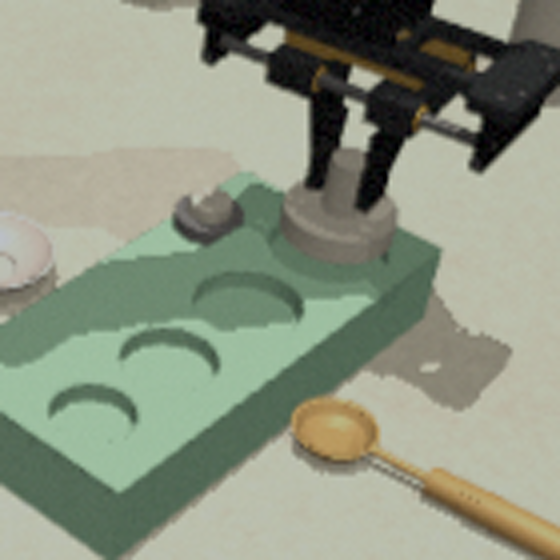

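The 68 stopper hangs over its well, about 2 mm off. Fine shift, then lower with a force check.

```bash
python3 go.py .557 .306 .079 90
```

```text
shift [-0.0203 -0.0159  0.1601] turn [ 0.001  -0.0005  0.0005] from [0.5588 0.3084 0.0982] yaw 90.09626371082163
[-0.151   0.6084 -0.598   1.7187  0.411   0.9391 -0.9098]
```

Call:
step_arm(
  targets=[
    [-0.02,-0.016,0,0,0,0],
    [-0.02,-0.016,0.05,0,0,0],
    [-0.02,-0.016,0.1,0,0,0],
    [-0.02,-0.016,0.13,0,0,0],
    [-0.02,-0.016,0.16,0,0,0],
    [-0.02,-0.016,0.16,0,0,0],
    [-0.02,-0.016,0.16,0,0,0],
  ],
)

```text
clock: 22.13
position: [0.5559, 0.3092, 0.0785]
tcp_rot: [[-0.004, 1.0, 0.002], [1.0, 0.004, 0.005], [0.005, 0.002, -1.0]]
wrist_force: [-0.8, 3.8, 4.6]
grip_width: 0.0236
gripper_force: 15.0
```

Call:
step_arm(
  targets=[
    [0.02,0,0,0,0,0],
    [0.025,0,0,0,0,0],
    [0.025,0,0.02,0,0,0],
    [0.025,0,0.04,0,0,0],
    [0.025,0,0.06,0,0,0],
    [0.025,0,0.06,0,0,0],
  ],
)

```text
clock: 22.63
position: [0.5562, 0.3117, 0.0732]
tcp_rot: [[-0.003, 1.0, 0.003], [1.0, 0.003, 0.004], [0.004, 0.003, -1.0]]
wrist_force: [-3.4, 0.5, 17.7]
grip_width: 0.0234
gripper_force: 15.0
```

```bash
python3 -c "
from h import *
o=monitor.get_obs();print(o['position'],o['wrist_force'],o['wrist_torque'])
c=cam('scene');save(c,'scene8.png',(310,120,430,240),4)"
```

```text
[0.55617573 0.31173991 0.07316074] [-3.3627445   0.50537019 17.70625458] [ 0.37187867  0.788673   -0.02349536]
```

View pics/scene8.png

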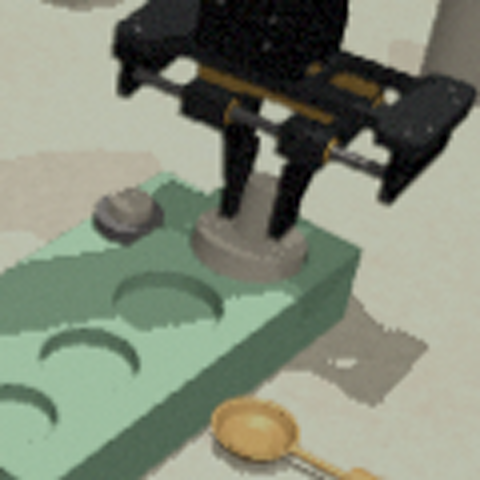

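Call:
step_arm(
  targets=[
    [0,0,-0.05,0,0,0],
    [0,0,-0.1,0,0,0],
    [0,0,-0.15,0,0,0],
    [0,0,-0.2,0,0,0],
    [0,0,-0.2,0,0,0],
  ],
)

```text
clock: 23.1
position: [0.5562, 0.3084, 0.0947]
tcp_rot: [[-0.002, 1.0, 0.001], [1.0, 0.002, -0.0], [-0.0, 0.001, -1.0]]
wrist_force: [1.1, 0.5, -0.5]
grip_width: 0.0234
gripper_force: 15.0
```

```bash
cat > base.py <<'E'
from h import *
np.set_printoptions(precision=4,suppress=True)
def base(c,p,dia,zlo,zhi):
    "top-face of the held base seen in a camera: plane fit and circle fit of its rim"
    W=cloud(c); F=W.reshape(-1,3)
    P=F[(np.hypot(*(F[:,:2]-p[:2]).T)<dia/2+.008)&(F[:,2]>zlo)&(F[:,2]<zhi)]
    A=np.c_[P[:,:2]-p[:2],np.ones(len(P))]; w=np.ones(len(P))
    for _ in range(8):
        k=np.linalg.lstsq(A*w[:,None],P[:,2]*w,rcond=None)[0]; e=P[:,2]-A@k; w=1/(1+(e/.001)**2)
    Q=P[abs(e)<.0025]
    # per-camera centre by grid search: fraction of Q inside disc, with tight support
    best=None
    hull=cv2.convexHull(Q[:,:2].astype(np.float32))[:,0]
    from scipy.optimize import least_squares
    f=lambda s:np.minimum(dia/2-np.hypot(*(hull-s).T),.003)
    s=least_squares(f,p[:2],loss='soft_l1',f_scale=.0007).x
    return s,k,len(Q)
E
python3 - <<'E'
from base import *
o=monitor.get_obs(); p=np.array(o['position']); print(p,o['wrist_force'])
for n in ['scene','top']:
    c=cam(n); print(n,base(c,p,.068,p[2]-.022,p[2]-.004))
E
```

```text
[0.5562 0.3084 0.0947] [ 1.1089  0.5404 -0.4511]
scene (array([0.5594, 0.3043]), array([-0.0381, -0.0126,  0.0843]), 137)
top (array([0.5537, 0.3054]), array([-2.7076,  2.904 ,  0.2174]), 8)
```

Call:
step_arm(
  targets=[
    [0.013,0.003,0,0,0,0],
    [0.013,0.003,0.05,0,0,0],
    [0.013,0.003,0.08,0,0,0],
    [0.013,0.003,0.11,0,0,0],
    [0.013,0.003,0.125,0,0,0],
    [0.013,0.003,0.125,0,0,0],
    [0.013,0.003,0.125,0,0,0],
  ],
)

```text
clock: 23.78
position: [0.5559, 0.3103, 0.0786]
tcp_rot: [[-0.003, 1.0, -0.0], [1.0, 0.003, -0.0], [-0.0, -0.0, -1.0]]
wrist_force: [0.2, 0.8, -0.5]
grip_width: 0.0237
gripper_force: 15.0
```

No contact force 3 mm into the well. Continue to home.

Call:
step_arm(
  targets=[
    [0,0,0.03,0,0,0],
    [0,0,0.06,0,0,0],
    [0,0,0.08,0,0,0],
    [0,0,0.09,0,0,0],
    [0,0,0.09,0,0,0],
  ],
)

```text
clock: 24.2
position: [0.5565, 0.3122, 0.0721]
tcp_rot: [[-0.003, 1.0, 0.003], [1.0, 0.003, 0.002], [0.002, 0.003, -1.0]]
wrist_force: [-5.4, -2.1, 19.4]
grip_width: 0.0234
gripper_force: 15.0
```

Run:
```python
from base import *
o=monitor.get_obs(); p=np.array(o['position']); print(p,o['wrist_force'])
c=cam('scene'); print(base(c,p,.068,.052,.08)); W=cloud(c).reshape(-1,3)
P=W[(abs(W[:,0]-.50)<.01)&(abs(W[:,1]-.2)<.1)]; print(np.median(P[:,2]))
P=W[(abs(W[:,0]-.585)<.006)&(abs(W[:,1]-.26)<.02)&(W[:,2]>.045)]; print('top surface',np.median(P[:,2]),len(P))
```

```text
[0.5565 0.3122 0.0721] [-5.358  -2.1196 19.3754]
(array([0.5589, 0.3071]), array([-0.0197, -0.0503,  0.0629]), 149)
0.1546553853113415
top surface 0.3842971570813519 486
```

It is 5 mm short and tilted about 3°. Release it, let it settle, and measure.

Call:
step_arm(
  targets=[
    [0,0,-0.02,0,0,0],
    [0,0,-0.02,0,0,0],
    [0,0,-0.02,0,0,0],
    [0,0,-0.02,0,0,0],
    [0,0,-0.02,0,0,0],
  ],
  claw=0.5,
)

```text
clock: 24.67
position: [0.5559, 0.3099, 0.0698]
tcp_rot: [[-0.002, 1.0, -0.001], [1.0, 0.002, -0.001], [-0.001, -0.001, -1.0]]
wrist_force: [1.2, -0.2, 0.4]
grip_width: 0.0414
gripper_force: 0.0
```

Call:
step_arm(
  targets=[
    [0,0,-0.2,0,0,0],
    [0,0,-0.4,0,0,0],
    [0,0,-0.6,0,0,0],
    [0,0,-0.8,0,0,0],
    [-0.3,0,-0.8,0,0,0],
    [-0.6,0,-0.8,0,0,0],
    [-0.8,0,-0.8,0,0,0],
    [-0.8,0,-0.8,0,0,0],
  ],
)

```text
clock: 25.33
position: [0.5573, 0.2067, 0.1655]
tcp_rot: [[0.006, 1.0, -0.001], [1.0, -0.006, -0.006], [-0.006, -0.001, -1.0]]
wrist_force: [0.6, -0.9, 0.4]
grip_width: 0.0433
gripper_force: 0.0
```

Run:
```python
from base import *
o=monitor.get_obs(); print(o['position'],o['wrist_force'])
for n in ['scene','top']:
    c=cam(n); print(n,base(c,np.array([.557,.308]),.068,.052,.08)); print(stoppers(c,[(.557,.308)],.03,.085)[0]); save(c,n+'9.png',(290,120,430,260) if n=='scene' else (90,130,230,270),4)
```

```text
[0.5573 0.2067 0.1655] [ 0.6435 -0.9233  0.4165]
scene (array([0.5586, 0.3065]), array([-0.0038, -0.0194,  0.0618]), 136)
(array([0.5598, 0.3093, 0.0937]), 82, array([0.5465, 0.299 ]), array([0.5694, 0.325 ]))
top (array([0.5539, 0.3156]), array([ 0.3264, -0.4925,  0.0777]), 83)
(None, 0, 0, 0)
```

View pics/scene9.png

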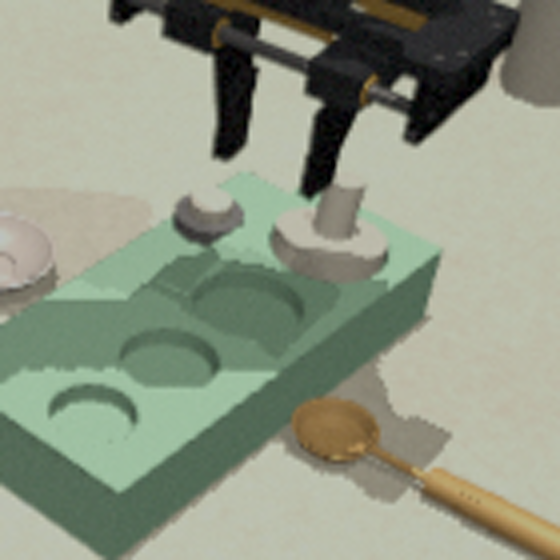

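The 68 stopper leans toward +y with its -y side on the rim, so it needs 2 to 3 mm of +y. I'll nudge its base with closed fingertips, just above the warmer's top.

Call:
step_arm(
  targets=[
    [0.1,0,0.1,0,0,0],
    [0.2,0,0.2,0,0,0],
    [0.3,0,0.4,0,0,0],
    [0.3,0,0.6,0,0,0],
    [0.3,0,0.75,0,0,0],
    [0.3,0,0.8,0,0,0],
    [0.3,0,0.8,0,0,0],
    [0.3,0,0.8,0,0,0],
  ],
  claw=0,
)

```text
clock: 26.1
position: [0.5562, 0.2516, 0.0709]
tcp_rot: [[-0.004, 1.0, 0.0], [1.0, 0.004, 0.001], [0.001, 0.0, -1.0]]
wrist_force: [-0.2, 0.0, 0.3]
grip_width: 0.0022
gripper_force: 0.0
```

```bash
python3 go.py .557 .259 .061 90
```

```text
shift [0.0617 0.0068 0.0826] turn [ 0.0001 -0.0003  0.0012] from [0.5562 0.2516 0.0709] yaw 90.21310771120575
[-0.0709  0.6035 -0.5848  1.8034  0.4244  0.862  -0.8521]
```

Call:
step_arm(
  targets=[
    [0,0.005,0.05,0,0,0],
    [0,0.005,0.083,0,0,0],
    [0.03,0.005,0.083,0,0,0],
    [0.06,0.005,0.083,0,0,0],
    [0.08,0.005,0.083,0,0,0],
    [0.1,0.005,0.083,0,0,0],
    [0.12,0.005,0.083,0,0,0],
    [0.12,0.005,0.083,0,0,0],
  ],
)

```text
clock: 26.77
position: [0.5566, 0.2656, 0.0608]
tcp_rot: [[-0.003, 1.0, 0.0], [1.0, 0.003, 0.001], [0.001, 0.0, -1.0]]
wrist_force: [-0.5, 0.4, 0.6]
grip_width: 0.0003
gripper_force: 0.0
```

```bash
cat > chk.py <<'E'
from base import *
import sys
x,y=float(sys.argv[1]),float(sys.argv[2])
o=monitor.get_obs(); print(o['position'],o['wrist_force'])
for n in ['scene','top']:
    c=cam(n); F=cloud(c).reshape(-1,3)
    P=F[(np.hypot(F[:,0]-x,F[:,1]-y)<.03)&(F[:,2]>.088)&(F[:,2]<.108)]
    if len(P)>20: 
        k=np.percentile(P[:,2],80); Q=P[P[:,2]>k-.003]; print(n,'knobtop',Q.mean(0),k,len(Q))
    print(n,base(c,np.array([x,y]),float(sys.argv[3]),.052,.075))
E
python3 chk.py .557 .308 .068
```

```text
[0.5566 0.2656 0.0608] [-0.4851  0.4461  0.6269]
scene (array([0.5578, 0.3042]), array([0.0395, 0.0074, 0.0564]), 188)Traceback (most recent call last):
  File "chk.py", line 10, in <module>
    print(n,base(c,np.array([x,y]),float(sys.argv[3]),.052,.075))
            ~~~~^^^^^^^^^^^^^^^^^^^^^^^^^^^^^^^^^^^^^^^^^^^^^^^^
  File "base.py", line 13, in base
    hull=cv2.convexHull(Q[:,:2].astype(np.float32))[:,0]
         ~~~~~~~~~~~~~~~~~~~~~~~~~~~~~~~~~~~~~~~~~~^^^^^
TypeError: 'NoneType' object is not subscriptable
```

Call:
step_arm(
  targets=[
    [-0.05,0,-0.1,0,0,0],
    [-0.1,0,-0.3,0,0,0],
    [-0.2,0,-0.5,0,0,0],
    [-0.4,0,-0.7,0,0,0],
    [-0.7,0,-0.9,0,0,0],
    [-1,0,-1,0,0,0],
  ],
  claw=0.5,
)

```text
clock: 27.37
position: [0.5578, 0.1452, 0.1843]
tcp_rot: [[-0.005, 1.0, 0.005], [1.0, 0.005, 0.002], [0.002, 0.005, -1.0]]
wrist_force: [1.4, -0.3, -0.3]
grip_width: 0.0326
gripper_force: 0.0
```

Call:
step_arm(
  targets=[
    [-0.3,-0.1,-0.2,0,0,0],
    [-0.6,-0.2,-0.25,0,0,0],
    [-0.9,-0.3,-0.25,0,0,0],
    [-1,-0.4,-0.25,0,0,0],
    [-1,-0.4,-0.25,0,0,0],
  ],
)

```text
clock: 27.78
position: [0.5071, 0.0192, 0.2111]
tcp_rot: [[0.005, 1.0, -0.001], [1.0, -0.005, -0.004], [-0.004, -0.001, -1.0]]
wrist_force: [-1.0, -0.4, -0.8]
grip_width: 0.0437
gripper_force: 0.0
```

```bash
sed -i 's/^    print(n,base.*/    try: print(n,base(c,np.array([x,y]),float(sys.argv[3]),.052,.075))\n    except Exception as e: print(n,e)/' chk.py; python3 chk.py .557 .307 .068
python3 - <<'E'
from base import *
for n in ['scene','top']:
    c=cam(n)
    for s in stoppers(c,[(.609,-.245),(.487,-.247),(.475,-.120)],.03): print(n,'knob',s[0],s[1])
E
```

```text
[0.5071 0.0192 0.2111] [-1.0221 -0.4267 -0.8092]
scene knobtop [0.5593 0.3072 0.093 ] 0.09381004525909506 49
scene (array([0.5543, 0.3019]), array([0.0028, 0.0102, 0.057 ]), 317)
top knobtop [0.5545 0.3096 0.0958] 0.09666519569584187 78
top (array([0.5645, 0.306 ]), array([-0.0294,  0.0246,  0.058 ]), 633)
scene knob [ 0.6133 -0.2484  0.1109] 207
scene knob [ 0.4907 -0.2492  0.1107] 166
scene knob [ 0.4784 -0.1217  0.1104] 123
top knob [ 0.6071 -0.2457  0.1126] 119
top knob [ 0.4841 -0.2464  0.1124] 119
top knob [ 0.472  -0.1189  0.1125] 117
```

The 68 stopper is home (base top about 0.059, knob top 0.095). The displacement in the top-camera frame proved accurate, so I'll use it for the rest. Next is the 60.

Call:
step_arm(
  targets=[
    [-0.25,-0.1,0,0,0,0],
    [-0.5,-0.2,0.05,0,0,0],
    [-0.75,-0.25,0.15,0,0,0],
    [-1,-0.25,0.3,0,0,0],
    [-1,-0.25,0.5,0,0,0],
    [-1,-0.25,0.65,0,0,0],
    [-1,-0.25,0.65,0,0,0],
    [-1,-0.25,0.65,0,0,0],
  ],
)

```text
clock: 28.65
position: [0.4799, -0.094, 0.1322]
tcp_rot: [[-0.005, 1.0, -0.001], [1.0, 0.005, 0.001], [0.001, -0.001, -1.0]]
wrist_force: [1.2, -0.1, 0.3]
grip_width: 0.0435
gripper_force: 0.0
```

```bash
python3 go.py .4768 -.1203 .088 90
```

```text
shift [-0.2199 -0.0265  0.3677] turn [-0.0004 -0.0005  0.0017] from [ 0.4799 -0.094   0.1322] yaw 90.29745835518555
[ 0.5913  0.334  -0.5802  2.0341  0.2415  0.8412 -0.121 ]
```

Call:
step_arm(
  targets=[
    [-0.12,-0.026,0,0,0,0],
    [-0.22,-0.026,0,0,0,0],
    [-0.22,-0.026,0,0,0,0],
    [-0.22,-0.026,0.12,0,0,0],
    [-0.22,-0.026,0.24,0,0,0],
    [-0.22,-0.026,0.32,0,0,0],
    [-0.22,-0.026,0.36,0,0,0],
    [-0.22,-0.026,0.36,0,0,0],
  ],
)

```text
clock: 29.32
position: [0.4763, -0.1214, 0.0888]
tcp_rot: [[-0.003, 1.0, -0.001], [1.0, 0.003, 0.001], [0.001, -0.001, -1.0]]
wrist_force: [-0.3, 0.3, -0.7]
grip_width: 0.0436
gripper_force: 0.0
```

Call:
step_arm(
  targets=[
    [0,0,0,0,0,0],
    [0,0,0,0,0,0],
    [0,0,0,0,0,0],
    [0,0,0,0,0,0],
    [0,0,0,0,0,0],
    [0,0,0,0,0,0],
    [0,0,0,0,0,0],
  ],
  claw=0,
  newtons=20,
)

```text
clock: 29.9
position: [0.4767, -0.122, 0.0898]
tcp_rot: [[-0.002, 1.0, 0.0], [1.0, 0.002, -0.0], [-0.0, 0.0, -1.0]]
wrist_force: [-1.4, 0.4, 3.6]
grip_width: 0.0235
gripper_force: 20.0
```

Call:
step_arm(
  targets=[
    [0,0,-0.1,0,0,0],
    [0,0,-0.3,0,0,0],
    [0,0,-0.5,0,0,0],
    [0,0,-0.7,0,0,0],
    [0,0,-0.9,0,0,0],
    [0,0,-0.95,0,0,0],
  ],
)

```text
clock: 30.4
position: [0.4787, -0.1221, 0.2067]
tcp_rot: [[-0.002, 1.0, 0.006], [1.0, 0.002, -0.002], [-0.002, 0.006, -1.0]]
wrist_force: [1.1, -0.1, -0.8]
grip_width: 0.0234
gripper_force: 20.0
```

Call:
step_arm(
  targets=[
    [0.2,0,0,0,0,0],
    [0.45,0.1,0,0,0,0],
    [0.7,0.2,0,0,0,0],
    [0.9,0.3,0,0,0,0],
    [1,0.3,0,0,0,0],
  ],
)

```text
clock: 30.82
position: [0.5137, 0.0022, 0.2029]
tcp_rot: [[-0.007, 1.0, 0.001], [1.0, 0.007, 0.003], [0.003, 0.002, -1.0]]
wrist_force: [0.6, 0.1, 0.4]
grip_width: 0.0236
gripper_force: 20.0
```

Call:
step_arm(
  targets=[
    [0.25,0.1,0,0,0,0],
    [0.5,0.2,0,0,0,0],
    [0.75,0.3,0,0,0,0],
    [1,0.3,0,0,0,0],
    [1,0.3,0,0,0,0],
  ],
)

```text
clock: 31.23
position: [0.547, 0.1262, 0.2028]
tcp_rot: [[-0.012, 1.0, -0.001], [1.0, 0.012, 0.006], [0.006, -0.001, -1.0]]
wrist_force: [-0.6, 0.8, 0.2]
grip_width: 0.0233
gripper_force: 20.0
```

Call:
step_arm(
  targets=[
    [0.25,0,0,0,0,0],
    [0.5,0,0,0,0,0],
    [0.75,0,0,0,0,0],
    [0.9,0,0,0,0,0],
    [0.9,0,0,0,0,0],
    [0.9,0,0,0,0,0],
  ],
)

```text
clock: 31.73
position: [0.5469, 0.2271, 0.2023]
tcp_rot: [[-0.005, 1.0, -0.001], [1.0, 0.005, -0.0], [-0.0, -0.001, -1.0]]
wrist_force: [0.5, 0.1, -0.5]
grip_width: 0.0234
gripper_force: 20.0
```

```bash
python3 go.py .5493 .2271 .093 90
```

```text
shift [-0.      0.0215  0.9106] turn [-0.0005  0.0001  0.0017] from [0.5469 0.2271 0.2023] yaw 90.29978923337079
[ 0.0461  0.4374 -0.683   1.7301  0.3066  1.0849 -0.7309]
```

Call:
step_arm(
  targets=[
    [0,0.02,0.2,0,0,0],
    [0,0.02,0.45,0,0,0],
    [0,0.02,0.7,0,0,0],
    [0,0.02,0.85,0,0,0],
    [0,0.02,0.91,0,0,0],
    [0,0.02,0.91,0,0,0],
    [0,0.02,0.91,0,0,0],
    [0,0.02,0.91,0,0,0],
  ],
)

```text
clock: 32.4
position: [0.5512, 0.2264, 0.0956]
tcp_rot: [[-0.002, 1.0, 0.003], [1.0, 0.002, 0.001], [0.001, 0.003, -1.0]]
wrist_force: [0.2, -0.0, -0.8]
grip_width: 0.0233
gripper_force: 20.0
```

```bash
python3 go.py .5493 .2271 .079 90; python3 chk.py .5493 .2271 .06 | tail -2
```

```text
shift [ 0.0059 -0.0165  0.1384] turn [ 0.0008 -0.0003  0.0005] from [0.5512 0.2264 0.0956] yaw 90.09512482118208
[-0.0026  0.5573 -0.6232  1.8227  0.4092  0.8901 -0.8142]
scene (array([0.5456, 0.2207]), array([0.1893, 0.0344, 0.0599]), 46)
top 'NoneType' object is not subscriptable
```

Call:
step_arm(
  targets=[
    [0.006,-0.016,0,0,0,0],
    [0.006,-0.016,0.02,0,0,0],
    [0.006,-0.016,0.05,0,0,0],
    [0.006,-0.016,0.08,0,0,0],
    [0.006,-0.016,0.11,0,0,0],
    [0.006,-0.016,0.125,0,0,0],
    [0.006,-0.016,0.125,0,0,0],
  ],
)

```text
clock: 33.08
position: [0.5478, 0.2269, 0.0784]
tcp_rot: [[-0.003, 1.0, -0.001], [1.0, 0.003, -0.0], [-0.0, -0.001, -1.0]]
wrist_force: [-0.1, 0.7, -1.4]
grip_width: 0.0234
gripper_force: 20.0
```

7 mm in with no force. Going home.

Call:
step_arm(
  targets=[
    [0,0.005,0.02,0,0,0],
    [0,0.005,0.04,0,0,0],
    [0,0.005,0.06,0,0,0],
    [0,0.005,0.06,0,0,0],
  ],
)

```text
clock: 33.42
position: [0.5485, 0.2275, 0.072]
tcp_rot: [[-0.003, 1.0, -0.0], [1.0, 0.003, 0.0], [0.0, -0.0, -1.0]]
wrist_force: [-1.5, 1.3, 0.8]
grip_width: 0.0236
gripper_force: 20.0
```

Call:
step_arm(
  targets=[
    [0,0,0,0,0,0],
    [0,0,0,0,0,0],
    [0,0,0,0,0,0],
    [0,0,0,0,0,0],
    [0,0,0,0,0,0],
  ],
  claw=0.5,
)

```text
clock: 33.83
position: [0.549, 0.2267, 0.0719]
tcp_rot: [[-0.002, 1.0, 0.0], [1.0, 0.002, -0.0], [-0.0, 0.0, -1.0]]
wrist_force: [0.4, -0.2, -0.1]
grip_width: 0.0421
gripper_force: 0.0
```

Call:
step_arm(
  targets=[
    [0,0,-0.2,0,0,0],
    [0,0,-0.5,0,0,0],
    [0,0,-0.8,0,0,0],
    [-0.3,0,-1,0,0,0],
    [-0.6,0,-1,0,0,0],
    [-0.9,0,-1,0,0,0],
    [-1,0,-1,0,0,0],
  ],
)

```text
clock: 34.42
position: [0.5497, 0.1001, 0.1921]
tcp_rot: [[0.005, 1.0, 0.001], [1.0, -0.005, -0.005], [-0.005, 0.001, -1.0]]
wrist_force: [0.1, -1.5, -0.1]
grip_width: 0.0432
gripper_force: 0.0
```

Call:
step_arm(
  targets=[
    [-0.3,-0.1,0,0,0,0],
    [-0.6,-0.2,-0.1,0,0,0],
    [-0.9,-0.3,-0.1,0,0,0],
    [-1,-0.3,-0.1,0,0,0],
    [-1,-0.3,-0.1,0,0,0],
  ],
)

```text
clock: 34.83
position: [0.5128, -0.0178, 0.2038]
tcp_rot: [[0.005, 1.0, -0.0], [1.0, -0.005, -0.003], [-0.003, -0.0, -1.0]]
wrist_force: [-0.2, 0.2, -0.1]
grip_width: 0.0435
gripper_force: 0.0
```

```bash
python3 chk.py .549 .228 .06;  python3 chk.py .557 .307 .068
python3 - <<'E'
from base import *
for n in ['scene','top']:
    c=cam(n)
    for s in stoppers(c,[(.609,-.245),(.487,-.247)],.03): print(n,'knob',s[0],s[1])
E
```

```text
[ 0.5128 -0.0178  0.2038] [-0.1593  0.2337 -0.0887]
scene knobtop [0.551  0.2272 0.093 ] 0.09382882126403141 54
scene (array([0.551 , 0.2278]), array([-0.0007, -0.0054,  0.0571]), 258)
top knobtop [0.5469 0.229  0.0958] 0.09654029691436038 82
top (array([0.5552, 0.224 ]), array([-0.0524,  0.0166,  0.0579]), 518)
[ 0.5135 -0.0128  0.204 ] [-0.044   0.6781 -0.6407]
scene knobtop [0.5592 0.3074 0.0929] 0.09358944165873839 50
scene (array([0.5628, 0.3058]), array([-0.002 ,  0.0006,  0.057 ]), 305)
top knobtop [0.5544 0.3096 0.0961] 0.09668875595644545 78
top (array([0.5647, 0.3062]), array([-0.0284,  0.0122,  0.0577]), 640)
scene knob [ 0.6132 -0.2483  0.1109] 208
scene knob [ 0.4904 -0.249   0.1108] 161
top knob [ 0.6071 -0.2458  0.1123] 119
top knob [ 0.4839 -0.2462  0.1127] 120
```

The 60 is home. Next is the 52.

Call:
step_arm(
  targets=[
    [-0.25,-0.1,0,0,0,0],
    [-0.5,-0.2,0,0,0,0],
    [-0.75,-0.2,0,0,0,0],
    [-1,-0.2,0,0,0,0],
    [-1,-0.2,0,0,0,0],
  ],
)

```text
clock: 35.55
position: [0.4895, -0.139, 0.2036]
tcp_rot: [[0.005, 1.0, -0.0], [1.0, -0.005, -0.003], [-0.003, -0.0, -1.0]]
wrist_force: [-0.2, -0.3, -0.9]
grip_width: 0.0435
gripper_force: 0.0
```

Call:
step_arm(
  targets=[
    [-0.25,0,0,0,0,0],
    [-0.5,0,0,0,0,0],
    [-0.75,0,0.1,0,0,0],
    [-0.95,0,0.3,0,0,0],
    [-0.95,0,0.5,0,0,0],
    [-0.95,0,0.6,0,0,0],
    [-0.95,0,0.6,0,0,0],
    [-0.95,0,0.6,0,0,0],
  ],
)

```text
clock: 36.22
position: [0.4906, -0.2451, 0.1319]
tcp_rot: [[-0.006, 1.0, -0.0], [1.0, 0.006, 0.001], [0.001, -0.0, -1.0]]
wrist_force: [-0.3, -0.5, 0.3]
grip_width: 0.0438
gripper_force: 0.0
```

```bash
python3 go.py .4884 -.2475 .089 90
```

```text
shift [-0.0202 -0.0186  0.3577] turn [-0.0001 -0.0004  0.0018] from [ 0.4906 -0.2451  0.1319] yaw 90.3225260558608
[ 0.8028  0.417  -0.5288  1.9061  0.2649  0.8884  0.1482]
```

Call:
step_arm(
  targets=[
    [-0.02,-0.018,0,0,0,0],
    [-0.02,-0.018,0.1,0,0,0],
    [-0.02,-0.018,0.2,0,0,0],
    [-0.02,-0.018,0.3,0,0,0],
    [-0.02,-0.018,0.35,0,0,0],
    [-0.02,-0.018,0.35,0,0,0],
    [-0.02,-0.018,0.35,0,0,0],
  ],
)

```text
clock: 36.8
position: [0.4875, -0.2493, 0.0893]
tcp_rot: [[-0.003, 1.0, -0.001], [1.0, 0.003, 0.001], [0.001, -0.001, -1.0]]
wrist_force: [0.4, 0.4, 0.6]
grip_width: 0.0434
gripper_force: 0.0
```

Call:
step_arm(
  targets=[
    [0,0,0,0,0,0],
    [0,0,0,0,0,0],
    [0,0,0,0,0,0],
    [0,0,0,0,0,0],
    [0,0,0,0,0,0],
    [0,0,0,0,0,0],
    [0,0,0,0,0,0],
  ],
  claw=0,
  newtons=20,
)

```text
clock: 37.38
position: [0.4879, -0.2497, 0.0903]
tcp_rot: [[-0.002, 1.0, 0.0], [1.0, 0.002, -0.0], [-0.0, 0.0, -1.0]]
wrist_force: [-0.5, -0.2, 2.4]
grip_width: 0.0234
gripper_force: 20.0
```

Call:
step_arm(
  targets=[
    [0,0,-0.1,0,0,0],
    [0,0,-0.3,0,0,0],
    [0,0,-0.5,0,0,0],
    [0,0,-0.7,0,0,0],
    [0,0,-0.9,0,0,0],
    [0,0,-0.95,0,0,0],
  ],
)

```text
clock: 37.88
position: [0.4901, -0.25, 0.2085]
tcp_rot: [[-0.003, 1.0, 0.007], [1.0, 0.003, -0.003], [-0.003, 0.007, -1.0]]
wrist_force: [0.8, -0.2, -0.0]
grip_width: 0.0234
gripper_force: 20.0
```

Call:
step_arm(
  targets=[
    [0.2,0,0,0,0,0],
    [0.45,0,0,0,0,0],
    [0.7,0.1,0,0,0,0],
    [0.9,0.1,0,0,0,0],
    [1,0.1,0,0,0,0],
  ],
)

```text
clock: 38.3
position: [0.4995, -0.1256, 0.204]
tcp_rot: [[-0.007, 1.0, -0.0], [1.0, 0.007, 0.001], [0.001, -0.0, -1.0]]
wrist_force: [0.5, 0.4, -0.5]
grip_width: 0.0236
gripper_force: 20.0
```

Call:
step_arm(
  targets=[
    [0.25,0.1,0,0,0,0],
    [0.5,0.2,0,0,0,0],
    [0.75,0.3,0,0,0,0],
    [1,0.3,0,0,0,0],
    [1,0.3,0,0,0,0],
  ],
)

```text
clock: 38.72
position: [0.5351, -0.0025, 0.2042]
tcp_rot: [[-0.012, 1.0, 0.0], [1.0, 0.012, 0.004], [0.004, 0.0, -1.0]]
wrist_force: [0.6, -0.1, -0.3]
grip_width: 0.0236
gripper_force: 20.0
```

Call:
step_arm(
  targets=[
    [0.25,0,0,0,0,0],
    [0.5,0,0,0,0,0],
    [0.75,0,0,0,0,0],
    [1,0,0,0,0,0],
    [1,0,0,0,0,0],
  ],
)

```text
clock: 39.13
position: [0.5338, 0.1171, 0.2043]
tcp_rot: [[-0.011, 1.0, 0.0], [1.0, 0.011, 0.004], [0.004, 0.0, -1.0]]
wrist_force: [-0.0, 0.8, 0.4]
grip_width: 0.0235
gripper_force: 20.0
```

Call:
step_arm(
  targets=[
    [0.2,0,0,0,0,0],
    [0.3,0,0,0,0,0],
    [0.36,0,0,0,0,0],
    [0.36,0,0,0,0,0],
    [0.36,0,0,0,0,0],
  ],
)

```text
clock: 39.55
position: [0.5348, 0.1529, 0.2038]
tcp_rot: [[-0.002, 1.0, -0.0], [1.0, 0.002, -0.001], [-0.001, -0.0, -1.0]]
wrist_force: [-0.7, 0.3, -1.4]
grip_width: 0.0236
gripper_force: 20.0
```

Call:
step_arm(
  targets=[
    [0.023,0.035,0.2,0,0,0],
    [0.023,0.035,0.45,0,0,0],
    [0.023,0.035,0.7,0,0,0],
    [0.023,0.035,0.85,0,0,0],
    [0.023,0.035,0.9,0,0,0],
    [0.023,0.035,0.9,0,0,0],
    [0.023,0.035,0.9,0,0,0],
    [0.023,0.035,0.9,0,0,0],
  ],
)

```text
clock: 40.22
position: [0.5402, 0.1566, 0.0975]
tcp_rot: [[-0.002, 1.0, 0.003], [1.0, 0.002, 0.001], [0.001, 0.003, -1.0]]
wrist_force: [-0.5, 0.3, -0.4]
grip_width: 0.0237
gripper_force: 20.0
```

```bash
python3 go.py .5404 .1557 .080 90
```

```text
shift [-0.0076  0.0009  0.146 ] turn [ 0.0009 -0.0002  0.0006] from [0.5402 0.1566 0.0975] yaw 90.10674317069349
[ 0.1242  0.5082 -0.6324  1.8998  0.3918  0.8557 -0.707 ]
```

Call:
step_arm(
  targets=[
    [-0.007,0.006,0,0,0,0],
    [-0.007,0.006,0.03,0,0,0],
    [-0.007,0.006,0.06,0,0,0],
    [-0.007,0.006,0.09,0,0,0],
    [-0.007,0.006,0.12,0,0,0],
    [-0.007,0.006,0.14,0,0,0],
    [-0.007,0.006,0.14,0,0,0],
  ],
)

```text
clock: 40.8
position: [0.5392, 0.1556, 0.0784]
tcp_rot: [[-0.003, 1.0, -0.001], [1.0, 0.003, -0.0], [-0.0, -0.001, -1.0]]
wrist_force: [-0.3, 0.4, -0.8]
grip_width: 0.0235
gripper_force: 20.0
```

Well in, with no force. Finish and release.

Call:
step_arm(
  targets=[
    [0,0.005,0.02,0,0,0],
    [0,0.005,0.04,0,0,0],
    [0,0.005,0.058,0,0,0],
    [0,0.005,0.058,0,0,0],
  ],
)

```text
clock: 41.13
position: [0.5403, 0.1561, 0.0724]
tcp_rot: [[-0.003, 1.0, 0.0], [1.0, 0.003, 0.0], [0.0, 0.0, -1.0]]
wrist_force: [-1.7, -0.1, 2.5]
grip_width: 0.0234
gripper_force: 20.0
```

Call:
step_arm(
  targets=[
    [0,0,0,0,0,0],
    [0,0,0,0,0,0],
    [0,0,0,0,0,0],
    [0,0,0,0,0,0],
    [0,0,0,0,0,0],
  ],
  claw=0.5,
)

```text
clock: 41.55
position: [0.5404, 0.1556, 0.0721]
tcp_rot: [[-0.002, 1.0, 0.0], [1.0, 0.002, -0.0], [-0.0, 0.0, -1.0]]
wrist_force: [-0.1, 0.5, 0.2]
grip_width: 0.0419
gripper_force: 0.0
```

Call:
step_arm(
  targets=[
    [0,0,-0.2,0,0,0],
    [0,0,-0.5,0,0,0],
    [0,0,-0.8,0,0,0],
    [-0.3,0,-1,0,0,0],
    [-0.6,0,-1,0,0,0],
    [-0.9,0,-1,0,0,0],
    [-1,0,-1,0,0,0],
  ],
)

```text
clock: 42.13
position: [0.5409, 0.029, 0.1924]
tcp_rot: [[0.005, 1.0, 0.0], [1.0, -0.005, -0.004], [-0.004, 0.0, -1.0]]
wrist_force: [-0.9, -0.3, -1.3]
grip_width: 0.0435
gripper_force: 0.0
```

Call:
step_arm(
  targets=[
    [-0.3,0.1,0,0,0,0],
    [-0.6,0.2,-0.1,0,0,0],
    [-0.8,0.3,-0.1,0,0,0],
    [-0.8,0.3,-0.1,0,0,0],
  ],
)

```text
clock: 42.47
position: [0.579, -0.068, 0.2041]
tcp_rot: [[0.008, 1.0, 0.002], [1.0, -0.008, -0.003], [-0.003, 0.002, -1.0]]
wrist_force: [-0.4, 0.0, -0.7]
grip_width: 0.0433
gripper_force: 0.0
```

```bash
python3 chk.py .541 .157 .052;  python3 - <<'E'
from base import *
for n in ['scene','top']:
    c=cam(n)
    for s in stoppers(c,[(.609,-.245)],.04): print(n,'knob',s[0],s[1])
E
```

```text
[ 0.579  -0.068   0.2041] [-0.4306  0.0111 -0.7052]
scene (array([0.5491, 0.1546]), array([-0.1634,  0.0624,  0.0594]), 104)
top knobtop [0.5378 0.1578 0.0959] 0.09649200469798778 77
top (array([0.5477, 0.1551]), array([-0.0453,  0.0218,  0.0576]), 395)
scene knob [ 0.6132 -0.2483  0.1109] 206
top knob [ 0.6069 -0.2457  0.1124] 120
```

The 52 is home. Last one is the 44.

Call:
step_arm(
  targets=[
    [-0.25,0.1,0,0,0,0],
    [-0.5,0.2,0,0,0,0],
    [-0.75,0.25,0,0,0,0],
    [-0.75,0.25,0,0,0,0],
  ],
)

```text
clock: 43.0
position: [0.6075, -0.1565, 0.2034]
tcp_rot: [[0.004, 1.0, -0.0], [1.0, -0.004, -0.004], [-0.004, -0.0, -1.0]]
wrist_force: [-0.4, -1.4, 0.7]
grip_width: 0.0434
gripper_force: 0.0
```

Call:
step_arm(
  targets=[
    [-0.25,0,0,0,0,0],
    [-0.5,0,0.05,0,0,0],
    [-0.72,0,0.15,0,0,0],
    [-0.72,0,0.3,0,0,0],
    [-0.72,0,0.5,0,0,0],
    [-0.72,0,0.6,0,0,0],
    [-0.72,0,0.6,0,0,0],
    [-0.72,0,0.6,0,0,0],
  ],
)

```text
clock: 43.67
position: [0.6073, -0.2347, 0.132]
tcp_rot: [[-0.005, 1.0, -0.001], [1.0, 0.005, 0.001], [0.001, -0.001, -1.0]]
wrist_force: [0.4, -0.1, -0.3]
grip_width: 0.0434
gripper_force: 0.0
```

```bash
python3 go.py .6114 -.247 .089 90
```

```text
shift [-0.1029  0.0336  0.3585] turn [-0.0003 -0.0003  0.0016] from [ 0.6073 -0.2347  0.132 ] yaw 90.28538017837863
[ 0.6854  0.5769 -0.5487  1.6595  0.343   1.0039  0.0272]
```

Call:
step_arm(
  targets=[
    [-0.1,0.034,0,0,0,0],
    [-0.1,0.034,0.05,0,0,0],
    [-0.1,0.034,0.15,0,0,0],
    [-0.1,0.034,0.25,0,0,0],
    [-0.1,0.034,0.35,0,0,0],
    [-0.1,0.034,0.35,0,0,0],
    [-0.1,0.034,0.35,0,0,0],
  ],
)

```text
clock: 44.25
position: [0.6105, -0.2481, 0.0886]
tcp_rot: [[-0.003, 1.0, -0.003], [1.0, 0.003, 0.001], [0.001, -0.003, -1.0]]
wrist_force: [-0.2, -0.7, 0.6]
grip_width: 0.0435
gripper_force: 0.0
```

Call:
step_arm(
  targets=[
    [0,0,0,0,0,0],
    [0,0,0,0,0,0],
    [0,0,0,0,0,0],
    [0,0,0,0,0,0],
    [0,0,0,0,0,0],
    [0,0,0,0,0,0],
    [0,0,0,0,0,0],
  ],
  claw=0,
  newtons=20,
)

```text
clock: 44.83
position: [0.6117, -0.2486, 0.0907]
tcp_rot: [[-0.003, 1.0, 0.001], [1.0, 0.003, -0.0], [-0.0, 0.001, -1.0]]
wrist_force: [0.4, -0.7, 1.5]
grip_width: 0.0238
gripper_force: 19.6
```

Call:
step_arm(
  targets=[
    [0,0,-0.1,0,0,0],
    [0,0,-0.3,0,0,0],
    [0,0,-0.5,0,0,0],
    [0,0,-0.7,0,0,0],
    [0,0,-0.9,0,0,0],
    [0,0,-0.95,0,0,0],
  ],
)

```text
clock: 45.33
position: [0.6136, -0.2487, 0.2094]
tcp_rot: [[-0.002, 1.0, 0.007], [1.0, 0.002, -0.002], [-0.002, 0.007, -1.0]]
wrist_force: [0.3, 0.6, -0.2]
grip_width: 0.0232
gripper_force: 19.6
```

Call:
step_arm(
  targets=[
    [0.2,0,0,0,0,0],
    [0.45,-0.1,0,0,0,0],
    [0.7,-0.15,0,0,0,0],
    [0.9,-0.2,0,0,0,0],
    [1,-0.2,0,0,0,0],
  ],
)

```text
clock: 45.75
position: [0.5857, -0.1243, 0.2043]
tcp_rot: [[-0.007, 1.0, -0.001], [1.0, 0.007, 0.001], [0.001, -0.001, -1.0]]
wrist_force: [0.1, -0.2, 0.1]
grip_width: 0.0237
gripper_force: 19.6
```

Call:
step_arm(
  targets=[
    [0.25,-0.1,0,0,0,0],
    [0.5,-0.2,0,0,0,0],
    [0.75,-0.3,0,0,0,0],
    [1,-0.4,0,0,0,0],
    [1,-0.4,0,0,0,0],
  ],
)

```text
clock: 46.17
position: [0.5366, -0.0019, 0.2047]
tcp_rot: [[-0.012, 1.0, -0.001], [1.0, 0.012, 0.003], [0.003, -0.001, -1.0]]
wrist_force: [-0.3, 0.4, 0.0]
grip_width: 0.0238
gripper_force: 19.6
```

Call:
step_arm(
  targets=[
    [0.25,0,0,0,0,0],
    [0.5,0,0,0,0,0],
    [0.7,0,0,0,0,0],
    [0.8,0,0,0,0,0],
    [0.8,0,0,0,0,0],
    [0.8,0,0,0,0,0],
  ],
)

```text
clock: 46.67
position: [0.5389, 0.0862, 0.2039]
tcp_rot: [[-0.002, 1.0, -0.0], [1.0, 0.002, -0.001], [-0.001, -0.0, -1.0]]
wrist_force: [0.1, -1.0, -1.3]
grip_width: 0.0239
gripper_force: 19.6
```

Call:
step_arm(
  targets=[
    [0.048,-0.048,0.2,0,0,0],
    [0.048,-0.048,0.45,0,0,0],
    [0.048,-0.048,0.7,0,0,0],
    [0.048,-0.048,0.85,0,0,0],
    [0.048,-0.048,0.9,0,0,0],
    [0.048,-0.048,0.9,0,0,0],
    [0.048,-0.048,0.9,0,0,0],
    [0.048,-0.048,0.9,0,0,0],
  ],
)

```text
clock: 47.33
position: [0.5342, 0.0926, 0.0976]
tcp_rot: [[-0.001, 1.0, 0.003], [1.0, 0.001, 0.0], [0.0, 0.003, -1.0]]
wrist_force: [0.2, -0.2, -1.5]
grip_width: 0.0235
gripper_force: 19.6
```

```bash
python3 go.py .5342 .0927 .080 90
```

```text
shift [ 0.0008 -0.0001  0.1466] turn [ 0.0009 -0.      0.0004] from [0.5342 0.0926 0.0976] yaw 90.06851907580598
[ 0.2448  0.4792 -0.6363  1.9461  0.3801  0.8338 -0.5959]
```

Call:
step_arm(
  targets=[
    [0,0.004,0,0,0,0],
    [0,0.004,0.03,0,0,0],
    [0,0.004,0.06,0,0,0],
    [0,0.004,0.09,0,0,0],
    [0,0.004,0.12,0,0,0],
    [0,0.004,0.14,0,0,0],
    [0,0.004,0.14,0,0,0],
  ],
)

```text
clock: 47.92
position: [0.5328, 0.093, 0.0786]
tcp_rot: [[-0.003, 1.0, -0.001], [1.0, 0.003, -0.0], [-0.0, -0.001, -1.0]]
wrist_force: [0.1, -0.1, -0.7]
grip_width: 0.0238
gripper_force: 19.6
```

Call:
step_arm(
  targets=[
    [0,0.005,0.02,0,0,0],
    [0,0.005,0.04,0,0,0],
    [0,0.005,0.058,0,0,0],
    [0,0.005,0.058,0,0,0],
  ],
)

```text
clock: 48.25
position: [0.5334, 0.0933, 0.0725]
tcp_rot: [[-0.003, 1.0, -0.001], [1.0, 0.003, -0.0], [-0.0, -0.001, -1.0]]
wrist_force: [-1.7, -0.3, 0.8]
grip_width: 0.0235
gripper_force: 19.9
```

Call:
step_arm(
  targets=[
    [0,0,0,0,0,0],
    [0,0,0,0,0,0],
    [0,0,0,0,0,0],
    [0,0,0,0,0,0],
    [0,0,0,0,0,0],
  ],
  claw=0.5,
)

```text
clock: 48.67
position: [0.534, 0.0929, 0.0724]
tcp_rot: [[-0.002, 1.0, 0.0], [1.0, 0.002, -0.0], [-0.0, 0.0, -1.0]]
wrist_force: [0.7, 0.5, -0.0]
grip_width: 0.0422
gripper_force: 0.0
```

Call:
step_arm(
  targets=[
    [0,0,-0.2,0,0,0],
    [0,0,-0.5,0,0,0],
    [0,0,-0.8,0,0,0],
    [-0.3,0,-1,0,0,0],
    [-0.6,0,-1,0,0,0],
    [-0.9,0,-1,0,0,0],
    [-1,0,-1,0,0,0],
  ],
  claw=0,
)

```text
clock: 49.25
position: [0.5342, -0.0337, 0.1927]
tcp_rot: [[0.005, 1.0, 0.0], [1.0, -0.005, -0.004], [-0.004, 0.001, -1.0]]
wrist_force: [-0.1, -0.9, -0.6]
grip_width: 0.0055
gripper_force: 0.0
```

Run:
```python
from base import *
o=monitor.get_obs(); print(o['position'])
for n in ['scene','top']:
    c=cam(n); F=cloud(c).reshape(-1,3); save(c,n+'10.png',(260,130,430,260) if n=='scene' else (90,130,280,290),4)
    for x,y in [(.534,.094),(.541,.157),(.549,.228),(.557,.307)]:
        P=F[(np.hypot(F[:,0]-x,F[:,1]-y)<.025)&(F[:,2]>.088)&(F[:,2]<.12)]
        print(n,len(P),P.mean(0) if len(P) else 0, np.percentile(P[:,2],90) if len(P) else 0)
    P=F[(np.hypot(F[:,0]-.4815,F[:,1]-.295)<.03)&(F[:,2]>.044)]
    for lo in np.arange(.044,.072,.004):
        Q=P[(P[:,2]>=lo)&(P[:,2]<lo+.004)]
        if len(Q)>8: print(n,'btn z',lo,len(Q),Q.mean(0),np.ptp(Q,0))
```

```text
[ 0.5342 -0.0337  0.1927]
scene 81 [0.536  0.0923 0.0925] 0.09453558951770784
scene 74 [0.5437 0.1551 0.0926] 0.09426972844115104
scene 68 [0.5515 0.2261 0.0924] 0.09416870127450536
scene 57 [0.5594 0.3065 0.0925] 0.09411637856066082
scene btn z 0.044 15 [0.4906 0.2802 0.0467] [0.0239 0.018  0.0036]
scene btn z 0.048 49 [0.492  0.291  0.0499] [0.025  0.0401 0.0035]
scene btn z 0.052000000000000005 28 [0.4982 0.2892 0.0536] [0.0308 0.0293 0.0038]
scene btn z 0.05600000000000001 22 [0.4861 0.2945 0.0586] [0.0203 0.0253 0.0031]
scene btn z 0.06000000000000001 19 [0.4856 0.2956 0.0608] [0.0167 0.0204 0.0025]
top 107 [0.5306 0.0948 0.0947] 0.09711558571228929
top 113 [0.5381 0.1575 0.0945] 0.09712746912068572
top 112 [0.5462 0.229  0.0942] 0.09752173523998575
top 115 [0.5545 0.309  0.0947] 0.09779132308972964
top btn z 0.044 24 [0.4798 0.2925 0.046 ] [0.0459 0.052  0.0039]
top btn z 0.048 98 [0.4785 0.2958 0.0505] [0.0538 0.0428 0.0038]
top btn z 0.052000000000000005 146 [0.486  0.2926 0.0538] [0.0557 0.0453 0.0039]
top btn z 0.05600000000000001 60 [0.4855 0.2954 0.058 ] [0.0475 0.0368 0.0038]
top btn z 0.06000000000000001 89 [0.4772 0.2964 0.0619] [0.0391 0.0258 0.0039]
top btn z 0.06400000000000002 20 [0.4756 0.298  0.0647] [0.0204 0.0227 0.0025]
```

View pics/scene10.png

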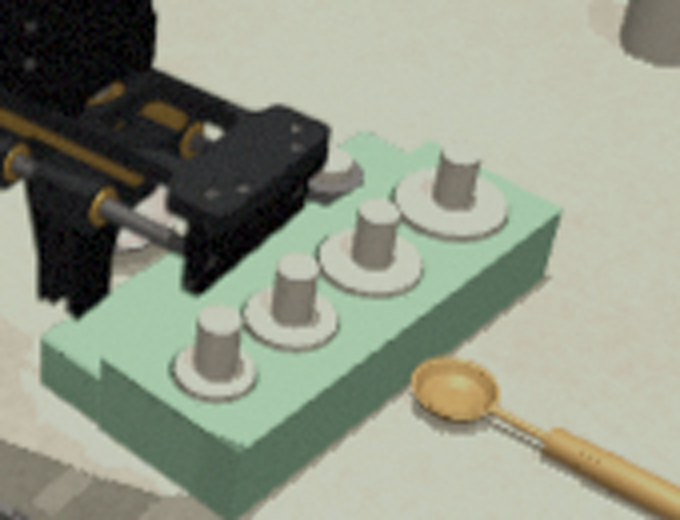

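All four are in: knob tops at equal height, and every base sits 4 mm proud. Now the button at about (0.482, 0.2955), top z ≈ 0.062.

Call:
step_arm(
  targets=[
    [0.25,-0.1,0,0,0,0],
    [0.5,-0.2,0,0,0,0],
    [0.75,-0.3,0,0,0,0],
    [1,-0.4,0,0,0,0],
    [1,-0.4,0,0,0,0],
  ],
  claw=0,
)

```text
clock: 49.77
position: [0.4826, 0.1016, 0.193]
tcp_rot: [[-0.015, 1.0, -0.0], [1.0, 0.015, 0.004], [0.004, -0.0, -1.0]]
wrist_force: [-0.1, 0.3, 0.8]
grip_width: 0.0005
gripper_force: 0.0
```

Call:
step_arm(
  targets=[
    [0.25,0,0,0,0,0],
    [0.5,0,0,0,0,0],
    [0.75,0,0,0,0,0],
    [1,0,0,0,0,0],
    [1,0,0,0,0,0],
  ],
)

```text
clock: 50.18
position: [0.4835, 0.2217, 0.1932]
tcp_rot: [[-0.014, 1.0, 0.0], [1.0, 0.014, 0.006], [0.006, 0.001, -1.0]]
wrist_force: [-0.5, 0.9, 1.0]
grip_width: 0.0004
gripper_force: 0.0
```

Call:
step_arm(
  targets=[
    [0.25,0,0,0,0,0],
    [0.5,0,0.1,0,0,0],
    [0.7,0,0.3,0,0,0],
    [0.7,0,0.5,0,0,0],
    [0.7,0,0.7,0,0,0],
    [0.7,0,0.8,0,0,0],
    [0.7,0,0.8,0,0,0],
  ],
)

```text
clock: 50.77
position: [0.4832, 0.2961, 0.0936]
tcp_rot: [[-0.004, 1.0, -0.005], [1.0, 0.004, -0.003], [-0.003, -0.005, -1.0]]
wrist_force: [0.0, -0.0, 0.1]
grip_width: 0.0009
gripper_force: 0.0
```

```bash
python3 go.py .482 .2955 .066 90; python3 -c "
from h import *
c=cam('scene');save(c,'scene11.png',(290,110,410,220),5)"
```

```text
shift [-0.0042 -0.0091  0.23  ] turn [-0.0017  0.0009  0.0013] from [0.4832 0.2961 0.0936] yaw 90.22690413767492
[-0.1086  0.5392 -0.6857  1.8841  0.4342  0.8782 -1.0067]
```

View pics/scene11.png

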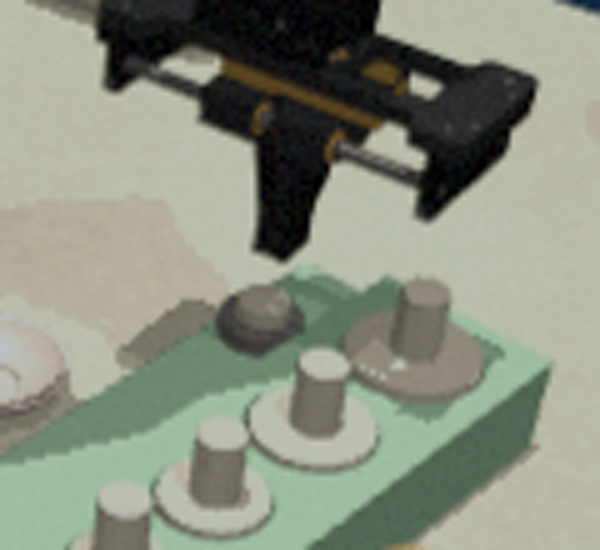

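The closed tip at (282,250) is right above the button at (265,305). Press in stages.

Call:
step_arm(
  targets=[
    [-0.004,-0.01,0.08,0,0,0],
    [-0.004,-0.01,0.15,0,0,0],
    [-0.004,-0.01,0.2,0,0,0],
    [-0.004,-0.01,0.24,0,0,0],
    [-0.004,-0.01,0.24,0,0,0],
  ],
)

```text
clock: 51.23
position: [0.4838, 0.2959, 0.0668]
tcp_rot: [[-0.002, 1.0, -0.001], [1.0, 0.002, -0.001], [-0.001, -0.001, -1.0]]
wrist_force: [-0.6, -0.4, -0.1]
grip_width: 0.0004
gripper_force: 0.0
```

Call:
step_arm(
  targets=[
    [0,0,0.015,0,0,0],
    [0,0,0.03,0,0,0],
    [0,0,0.03,0,0,0],
  ],
)

```text
clock: 51.48
position: [0.4842, 0.2964, 0.064]
tcp_rot: [[-0.002, 1.0, 0.0], [1.0, 0.002, -0.0], [-0.0, 0.0, -1.0]]
wrist_force: [-0.2, -0.9, 0.1]
grip_width: 0.0009
gripper_force: 0.0
```

Call:
step_arm(
  targets=[
    [0,0,0.02,0,0,0],
    [0,0,0.035,0,0,0],
    [0,0,0.035,0,0,0],
  ],
)

```text
clock: 51.73
position: [0.4845, 0.2967, 0.0599]
tcp_rot: [[-0.003, 1.0, 0.001], [1.0, 0.003, 0.0], [0.0, 0.001, -1.0]]
wrist_force: [-0.0, 0.6, 1.9]
grip_width: 0.0004
gripper_force: 1.1
```

Call:
step_arm(
  targets=[
    [0,0,0.015,0,0,0],
    [0,0,0.025,0,0,0],
    [0,0,0.025,0,0,0],
  ],
)

```text
clock: 51.98
position: [0.4845, 0.2967, 0.057]
tcp_rot: [[-0.003, 1.0, 0.001], [1.0, 0.003, 0.0], [0.0, 0.001, -1.0]]
wrist_force: [0.8, 0.3, 4.1]
grip_width: 0.0001
gripper_force: 1.8
```

Call:
step_arm(
  targets=[
    [0,0,0.015,0,0,0],
    [0,0,0.025,0,0,0],
    [0,0,0.025,0,0,0],
  ],
)

```text
clock: 52.23
position: [0.4846, 0.2968, 0.0561]
tcp_rot: [[-0.002, 1.0, 0.002], [1.0, 0.002, -0.001], [-0.001, 0.002, -1.0]]
wrist_force: [-3.2, -3.7, 19.4]
grip_width: 0.0004
gripper_force: 9.2
```

Hard stop reached (19 N after about 6 mm). Release and retreat, then a final check.

Call:
step_arm(
  targets=[
    [0,0,-0.1,0,0,0],
    [0,0,-0.3,0,0,0],
    [0,0,-0.6,0,0,0],
    [0,0,-0.9,0,0,0],
    [0,0,-1,0,0,0],
  ],
)

```text
clock: 52.65
position: [0.4855, 0.2983, 0.1784]
tcp_rot: [[-0.003, 1.0, 0.006], [1.0, 0.003, 0.004], [0.004, 0.006, -1.0]]
wrist_force: [-1.0, 0.4, -0.3]
grip_width: 0.0002
gripper_force: 0.0
```

Call:
step_arm(
  targets=[
    [-0.3,-0.1,-0.1,0,0,0],
    [-0.6,-0.2,-0.2,0,0,0],
    [-0.9,-0.2,-0.3,0,0,0],
    [-1,-0.2,-0.3,0,0,0],
  ],
)

```text
clock: 52.98
position: [0.4607, 0.1712, 0.2107]
tcp_rot: [[0.003, 1.0, 0.001], [1.0, -0.003, -0.004], [-0.004, 0.002, -1.0]]
wrist_force: [0.4, -0.7, -0.4]
grip_width: 0.0006
gripper_force: 0.0
```

Call:
step_arm(
  targets=[
    [-0.3,0,0,0,0,0],
    [-0.6,0,0,0,0,0],
    [-0.9,0,0,0,0,0],
    [-1,0,0,0,0,0],
    [-1,0,0,0,0,0],
    [-1,0,0,0,0,0],
  ],
)

```text
clock: 53.48
position: [0.4603, 0.0559, 0.2094]
tcp_rot: [[-0.001, 1.0, -0.001], [1.0, 0.001, 0.0], [0.0, -0.001, -1.0]]
wrist_force: [0.2, -0.3, -0.1]
grip_width: 0.0005
gripper_force: 0.0
```

```bash
python3 beads.py 12
python3 - <<'E'
from base import *
for n in ['scene','top']:
    c=cam(n); F=cloud(c).reshape(-1,3); save(c,n+'12f.png')
    for x,y in [(.534,.094),(.541,.157),(.549,.228),(.557,.307)]:
        P=F[(np.hypot(F[:,0]-x,F[:,1]-y)<.025)&(F[:,2]>.088)&(F[:,2]<.12)]
        print(n,len(P),P.mean(0) if len(P) else 0)
E
```

```text
53.4833 [0.46  0.056 0.209] [ 0.22  -0.262 -0.115] 0.0005471980455458521 0.0
scene [229. 358.] 97 [ 0.6   -0.237  0.023] zmax 0.029760531476105856
scene [178. 363.] 115 [ 0.544 -0.298  0.027] zmax 0.03073062353594215
scene [207. 386.] 127 [ 0.609 -0.294  0.027] zmax 0.0313741200493604
scene [253. 397.] 58 [ 0.676 -0.262  0.028] zmax 0.03186464990958559
top [408. 135.] 79 [ 0.673 -0.263  0.028] zmax 0.03618137241085147
top [431. 198.] 9 [ 0.536 -0.309  0.026] zmax 0.03190344403362559
top [372. 225.] 51 [ 0.48  -0.18   0.028] zmax 0.03291116343871726
scene 82 [0.5359 0.0924 0.0924]
scene 77 [0.5435 0.155  0.0924]
scene 69 [0.5519 0.2263 0.0924]
scene 57 [0.5595 0.3066 0.0926]
top 0 0
top 18 [0.5465 0.1613 0.0947]
top 110 [0.5463 0.229  0.0948]
top 116 [0.5545 0.3091 0.0946]
```

View pics/scene12f.png

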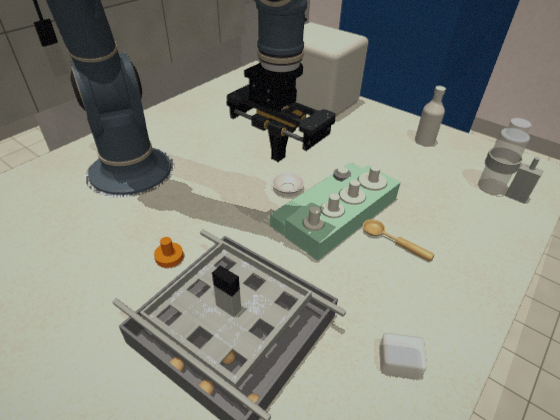

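The final view shows the sieve empty across the rim, with beads only at tray-floor height. All four stoppers are home, and the dish (288,185) and spoon (396,240) have not been moved. Handing in.

```bash
python3 -c "
from cell import order
print(order.hand_in())"
```

```text
the job is handed in; nothing more can be done
None
```

The job is handed in: the sieve is empty and back across the tray's rim, all four stoppers are home in their wells, the start button was pressed to its stop and released, and the dish and spoon were left alone.

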